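# Load the cup stack of the fastener counter through its lockout lever

## Robot

A 6-joint arm with a two-finger parallel gripper is mounted at the origin on the work surface. World frame = base frame: x ahead of the robot, y to its left, z up, the work surface at z = 0. Lengths are in m, angles in rad, forces in N, time in s.
With the tool pointing down it reaches from about 0.35 to 0.975 m from the base axis. Payload 4.9 kg.
Tool frame: the origin (TCP) lies between the finger pads; the fingertips stand 17 mm ahead of it and the grasp point (between the pads) lies 2 mm behind it; z points along the fingers, y is the direction in which the jaws open and shut (so a half turn about z gives the same grasp; the last joint's range is limited). The gripper opens to 85 mm and grips with 20 to 120 N. Pads are 22 mm wide; open, the fingers measure 114 mm over their backs; the gripper's body (76 mm by 85 mm) begins 54 mm behind the grasp point. The pads swing forward as they close: fully open they stand 13 mm farther back than shut.
Start: joints at [-0.119, 0.053, 1.613, -0, 1.476, -0.119], TCP at [0.625, 0, 0.248] pointing down, gripper open.
Joint ranges: [-3.01, 3.01], [-1.01, 2.22], [0.06, 2.58], [-1.02, 4.17], [0.09, 2.62], [-3.14, 3.14]. Speed limits (rad/s): [2.57, 2.57, 3.14, 3.14, 3.14, 3.14].

## Interface

Orientations are given as a unit quaternion [w, x, y, z].
In Python, from plant import state, grab_frame, camera_model, job_done, find_in, silhouettes, landmark_of gives the robot as it stands.
- The arm moves only by the shell command python3 -m crank 'ROWS'. ROWS is JSON, a list of rows, each an object with "angular": the turn, a rotation vector about the tool's x, y, z each as a share of 5 degrees, from -1 to 1, a list of three; "delta_pos": the shift along the tool's x, y, z each as a share of 3 cm, from -1 to 1, a list of three; "gripper": the opening, from 0 (shut) to 1 (fully open). In form: [{"angular": [ax, ay, az], "delta_pos": [tx, ty, tz], "gripper": gripper}, ...]. A call has 1 to 12 rows; each row shifts and turns the commanded pose from where the row before left it, along the tool's axes as they then stand; what a row does not reach is not made up. A row lasts 1/8 s, in which the tool goes at most 62.5 mm and 10.7 degrees, less where a joint would pass 70% of its speed; a pose out of reach is approached as far as the arm can. A call with a number of a shift or a turn outside -1 to 1 is refused whole. A call with a gripper value outside its range is refused whole. The fingers move at their own pace and stop on an object; the grip force is fixed at half the most. Time passes only in rows, so rows that do not move let the fingers close. It gives the time, the measured TCP pose, the force and the opening at its end, in the units of the state.
- state(): the state, without advancing time (a new reading comes with each control period).
- grab_frame(name): name is "scene" or "side" or "wrist"; returns the picture (480x640x3 uint8, red, green, blue); there is no depth.
- camera_model(name): a dict with "camera_matrix" (3x3 intrinsics, pixels), "rvec" (rotation vector, rad) and "tvec" (3), from world to camera coordinates, as OpenCV has them; the wrist camera has in their place "mount" (4x4, takes a point from camera to tool coordinates, whose origin is the TCP and whose axes are the flange's). Camera axes: x right, y down, z forward; pixel columns grow to the right and rows downward; lengths in m; the calibration is good to about 2 mm. A picture is of the moment at which its call begins: read the wrist's pose just before it. camera_model takes no time and is no camera call.
- job_done(): hands the job in, once; it reports no verdict.
Trained networks look in the newest picture that a camera, given by its name, has taken for a name from the list of things; names that differ only in an ending like _2 or _b are one class to them, and where a whole thing is asked for, a point or a joint stands for the part that bears it (a point fixed in the world has none). Each returns a list of dicts, best first, with "conf" (0 to 1); they miss things now and then, are a little off and sometimes report something else, mostly with a low value. They report only what shows in the picture. A call takes as long as a camera call. They do not tell look-alikes from the thing itself.
- find_in(camera, target): "bbox" ([left, top, right, bottom] in pixels, round what is visible of it).
- silhouettes(camera, target): "mask" (480x640 bool, what is visible of it) and "bbox" ([left, top, right, bottom] in pixels, round what is visible of it).
- landmark_of(camera, target): "pixel" ([column, row] in pixels: a listed point, or the origin of a listed thing).
The state is a dict: "time": time; "joint_pos": joint angles; "joint_vel": joint speeds; "joint_efforts": joint torques, N m; "tool_pos": TCP position; "tool_rot": TCP orientation; "contact_force": force on the tool from outside, world axes, zero at the start; "ft_torque": the same for the moment, N m; "gripper_width": opening from 0.0 (shut) to 1.0 (fully open).
Only numpy, scipy, OpenCV 4.12 (cv2) and the standard library are available. Lean on these libraries where they do the work, as an engineer would, in place of code of your own. Each camera call takes 0.05 s, during which the arm holds its last target.

## Task

Load the fastener counter: lift the lever's lockout collar and swing the lever across its blocked gate to bring the cup carriage out and let the collar drop, then nest all the loose steel cups mouth up, one inside the other, in a single stack in the carriage's seat. When they are all stacked, lift the collar again and swing the lever back across the gate so that the carriage goes in under the spout, and let the collar drop fully down. The closed squat tin stays lying flat on the bench.

Things in the scene. Friction and masses are not known exactly. Their poses are not given: they have to be found in the camera images.
- feeder: Fixed grey bench machine. Base plate 240 x 400 mm, 12 mm thick; origin at table level, 140 mm from its +y end. x: across, carriage track on the -x side, lever on the +x side. y: along the track, +y the loading end (out), -y in under the spout (40 mm wide, underside 190 mm up, at x -70, y -65). Tower at x -120 to 0, y -255 to -155, 262 mm high; funnel on it up to 360 mm.
- seat (a point): Centre of the floor of the round seat on the carriage, which takes the bottom cup: seat 42 mm across, 8 mm deep, floor 28 mm above the table. The carriage is an 88 mm square aluminium block that slides along the machine's y axis, driven by the lever through a linkage: 150 mm per rad of lever, so 33 to 67 mm to the +y (out) or -y (in) side of its mid position when the lever is past the gate.
- lever_pivot (a point): The lever's pivot, 30 mm above the table inside the grey lever housing (75 x 170 mm, top 100 mm above the table). The lever turns about the machine's x axis through this point.
- lever (a joint): Angle of the control lever, rad, from -0.45 (end stop, leaning toward the machine's -y side, carriage in) through 0 (upright) to +0.45 (end stop, leaning toward +y, carriage out). A stop block on the gate blocks the middle: with the collar down the lever cannot pass between about -0.21 and +0.21. The lever stays where it is left; it takes about 2 to 4 N at the collar to move it.
- collar (a joint): How far the lockout collar is lifted along the lever, m: 0 down (a spring pulls it down), 0.018 fully up. It must be up by more than 0.010 to pass the stop block; about 3 N to start lifting, 6 N at the top. Let go beyond the block, it drops back to 0 and locks.
- collar_mid (a point): Middle of the lockout collar, an aluminium sleeve 34 mm in diameter and 38 mm long sliding on the lever's 12 mm stem; this point lies on the lever's axis, 113 mm from the pivot when the collar is down. A black knob 26 mm across tops the lever, its top 160 mm from the pivot. The collar can be gripped by both sides along the machine's x axis, the knob between the fingers, and serves to move the lever too.
- tin: Closed squat tin with a dark lid, 62 mm diameter, 30 mm tall, standing among the cups, not part of the job; origin at the centre of its underside.
- cup0: One of up to five equal steel cups (some may be absent), standing mouth up on the table. Foot 32 mm across, widening to a straight band 60 mm across from 42 mm up to the rim at 56 mm; wall 3 mm; thick floor, inner floor 20 mm above the underside, so each nested cup stands 20 mm higher than the one below, with 2 mm side clearance. 0.10 to 0.17 kg. Origin at the centre of the underside, z up toward the mouth.
- cup1: One of up to five equal steel cups (some may be absent), standing mouth up on the table. Foot 32 mm across, widening to a straight band 60 mm across from 42 mm up to the rim at 56 mm; wall 3 mm; thick floor, inner floor 20 mm above the underside, so each nested cup stands 20 mm higher than the one below, with 2 mm side clearance. 0.10 to 0.17 kg. Origin at the centre of the underside, z up toward the mouth.
- cup2: One of up to five equal steel cups (some may be absent), standing mouth up on the table. Foot 32 mm across, widening to a straight band 60 mm across from 42 mm up to the rim at 56 mm; wall 3 mm; thick floor, inner floor 20 mm above the underside, so each nested cup stands 20 mm higher than the one below, with 2 mm side clearance. 0.10 to 0.17 kg. Origin at the centre of the underside, z up toward the mouth.
- cup3: One of up to five equal steel cups (some may be absent), standing mouth up on the table. Foot 32 mm across, widening to a straight band 60 mm across from 42 mm up to the rim at 56 mm; wall 3 mm; thick floor, inner floor 20 mm above the underside, so each nested cup stands 20 mm higher than the one below, with 2 mm side clearance. 0.10 to 0.17 kg. Origin at the centre of the underside, z up toward the mouth.
- cup4: One of up to five equal steel cups (some may be absent), standing mouth up on the table. Foot 32 mm across, widening to a straight band 60 mm across from 42 mm up to the rim at 56 mm; wall 3 mm; thick floor, inner floor 20 mm above the underside, so each nested cup stands 20 mm higher than the one below, with 2 mm side clearance. 0.10 to 0.17 kg. Origin at the centre of the underside, z up toward the mouth.
Mind the look-alikes: they are no part of the job. Leave any turquoise or yellow look-alike of the cup0 alone.

How it is judged:
By the outcome, as a careful person would: the job done as asked, in the order asked, and still so for the second after the job is handed in, with the robot touching nothing.
Of cup0, cup1, cup2, cup3, cup4 only 3 to 5 are there at a start; the rules pass over those that are not, and their reading is None.
At some moment in a run one of tin may be knocked a few centimetres aside while the robot is not near it.
Once in a run the grip may slacken for a moment while it holds something.
It also fails if it takes over 210 s, if anything falls off the work surface, if the arm or the gripper's body presses on something with over 40 N, if the wrist force passes 120 N, or if a joint passes its speed limit or range.

## Working session

There is one attempt and no reset: what is moved stays moved. The work goes in short steps, Python scripts to look and compute and a shell command to move; the robot and the scene stay as the last step left them, time stands still between calls to the robot, and variables do not carry over. Pictures are saved under pics/ and viewed, and the job is handed in when it is done.

```bash
ls; mkdir -p pics; python3 - <<'E'
from plant import *
import cv2
print(state())
for n in ["scene","side","wrist"]:
    f=grab_frame(n); cv2.imwrite(f"pics/a_{n}.png",f[:,:,::-1]); print(n,camera_model(n))
print(state()['time'])
E
```

```text
pics
{'time': 0.0, 'joint_pos': array([-1.19013651e-01,  5.33688752e-02,  1.61432617e+00,  8.25171248e-06,
        1.47599642e+00, -1.19018259e-01]), 'joint_vel': array([ 0.00117758,  0.00064181, -0.00100061, -0.00127081,  0.00010288,
        0.00065349]), 'joint_efforts': array([ 2.70554956e-04, -3.93670499e+01, -3.70175600e+01, -1.62778279e-04,
        6.93513779e-03, -6.06393527e-06]), 'tool_pos': array([6.24399677e-01, 6.58416625e-05, 2.47036320e-01]), 'tool_rot': array([-8.27438232e-04,  7.07105042e-01,  7.07107742e-01, -6.45458212e-04]), 'contact_force': array([-0.35004833,  0.35321272, -0.04962276]), 'ft_torque': array([-0.01459281,  0.03291694,  0.00202427]), 'gripper_width': 0.9983412295035967}
scene {'camera_matrix': array([[578.64979242,   0.        , 321.47078149],
       [  0.        , 578.64979242, 238.66971191],
       [  0.        ,   0.        ,   1.        ]]), 'rvec': array([ 1.73299414,  1.91283509, -0.7244183 ]), 'tvec': array([ 0.0028062 , -0.34459735,  1.74427694])}
side {'camera_matrix': array([[469.42745257,   0.        , 319.2603697 ],
       [  0.        , 469.42745257, 239.00502528],
       [  0.        ,   0.        ,   1.        ]]), 'rvec': array([ 0.3411715 , -2.59961411,  1.43717567]), 'tvec': array([0.53908623, 0.12192527, 0.95714685])}
wrist {'camera_matrix': array([[340.05420353,   0.        , 323.19827978],
       [  0.        , 340.05420353, 239.44304442],
       [  0.        ,   0.        ,   1.        ]]), 'mount': array([[ 2.76476737e-04, -9.56863004e-01, -2.90539351e-01,
         7.48488530e-02],
       [ 9.99998370e-01,  7.82948926e-04, -1.62696920e-03,
         1.13841821e-03],
       [ 1.78426411e-03, -2.90538428e-01,  9.56861661e-01,
        -1.26927483e-01],
       [ 0.00000000e+00,  0.00000000e+00,  0.00000000e+00,
         1.00000000e+00]])}
0.15
```

View pics/a_scene.png

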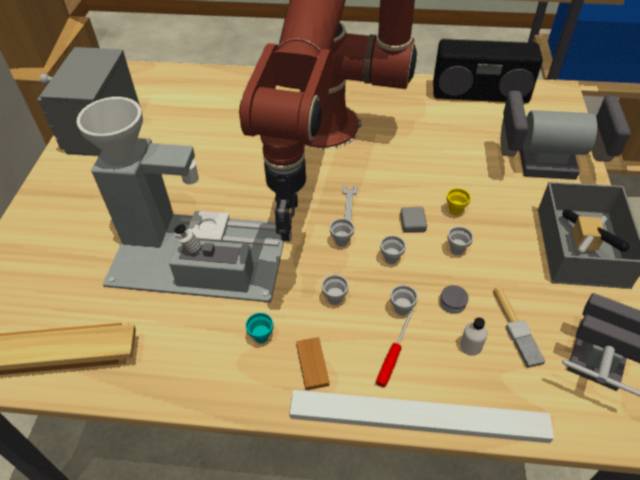

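View pics/a_side.png

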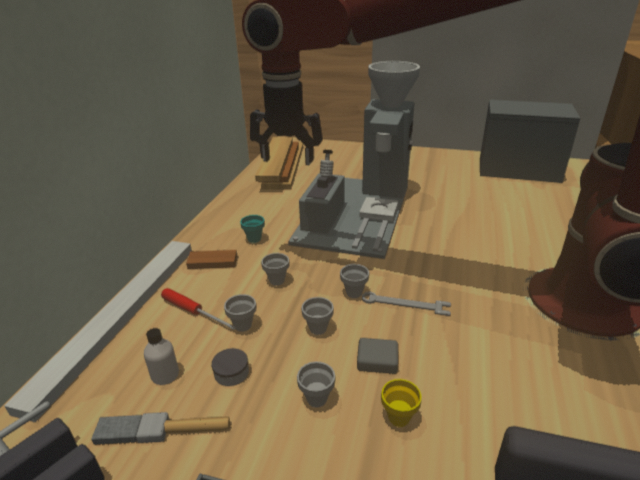

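View pics/a_wrist.png

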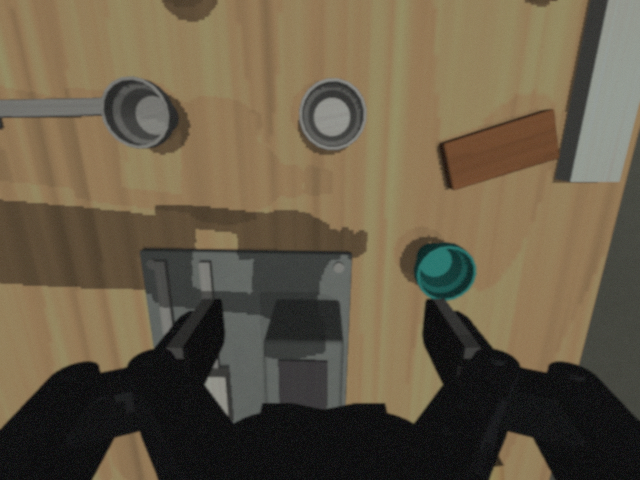

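The scene shows five steel cups at about (342,232), (392,249), (460,240), (335,289) and (403,299). The look-alikes are turquoise (260,327) and yellow (458,201), and the tin is at (454,299). The machine is on the left, with its track running roughly along world +y.

```bash
cat > h.py <<'E'
import numpy as np, cv2
from plant import *
from scipy.spatial.transform import Rotation as R
def Rq(q): return R.from_quat([q[1],q[2],q[3],q[0]])
def cam(name, st=None):
    m=camera_model(name); K=np.array(m['camera_matrix'])
    if 'rvec' in m:
        Rm=cv2.Rodrigues(np.array(m['rvec'],float))[0]; t=np.array(m['tvec'],float)
        return K,Rm,t
    st=st or state(); T=np.eye(4); T[:3,:3]=Rq(st['tool_rot']).as_matrix(); T[:3,3]=st['tool_pos']
    C=T@np.array(m['mount']); W=np.linalg.inv(C); return K,W[:3,:3],W[:3,3]
def proj(c,P):
    K,Rm,t=c; p=(Rm@np.atleast_2d(P).T).T+t; p=(K@p.T).T; return p[:,:2]/p[:,2:]
def onz(c,px,z):
    K,Rm,t=c; o=-Rm.T@t; d=Rm.T@np.linalg.inv(K)@np.array([px[0],px[1],1.]); return o+d*(z-o[2])/d[2]
def tri(cs,pxs):
    A=[];b=[]
    for c,px in zip(cs,pxs):
        K,Rm,t=c;o=-Rm.T@t; d=Rm.T@np.linalg.inv(K)@np.array([px[0],px[1],1.]);d/=np.linalg.norm(d)
        M=np.eye(3)-np.outer(d,d);A.append(M);b.append(M@o)
    return np.linalg.lstsq(np.vstack(A),np.hstack(b),rcond=None)[0]
def save(f,n): cv2.imwrite('pics/'+n,f[:,:,::-1])
E
python3 - <<'E'
from h import *
np.set_printoptions(precision=4,suppress=True)
S={n:cam(n) for n in ['scene','side']}
for n in S: grab_frame(n)
for t,z in [('cup0',0),('tin',0)]:
  for n in S:
    for d in landmark_of(n,t): print(t,n,round(d['conf'],2),d['pixel'],onz(S[n],d['pixel'],z)[:2])
for t in ['feeder','seat','lever_pivot','collar_mid']:
  L=[]
  for n in S:
    D=landmark_of(n,t)
    for d in D: print(t,n,round(d['conf'],2),d['pixel'])
    if D: L.append((S[n],D[0]['pixel']))
  if len(L)==2: 
    P=tri([l[0] for l in L],[l[1] for l in L]); print('   tri',P,[proj(l[0],P)[0]-l[1] for l in L])
print(state()['time'])
E
```

```text
cup0 scene 0.96 [455.3, 252.3] [0.4666 0.3742]
cup0 scene 0.9 [453.8, 207.4] [0.3139 0.3774]
cup0 scene 0.83 [393.6, 257.7] [0.4974 0.225 ]
cup0 scene 0.79 [402.3, 306.1] [0.6368 0.2478]
cup0 scene 0.76 [344.1, 241.5] [0.4569 0.1014]
cup0 scene 0.67 [337.2, 298.0] [0.6284 0.0989]
cup0 scene 0.62 [261.6, 339.2] [ 0.7524 -0.0556]
cup0 side 0.97 [276.1, 283.9] [0.6282 0.1053]
cup0 side 0.97 [251.8, 242.2] [ 0.746  -0.0407]
cup0 side 0.94 [399.1, 419.3] [0.3249 0.3822]
cup0 side 0.72 [317.0, 402.7] [0.456  0.3844]
cup0 side 0.63 [240.9, 326.1] [0.6483 0.2485]
cup0 side 0.57 [353.8, 292.3] [0.4582 0.0929]
cup0 side 0.56 [318.5, 329.9] [0.4994 0.2215]
tin scene 0.59 [452.4, 306.5] [0.6272 0.3604]
tin side 0.58 [228.4, 370.2] [0.6239 0.3575]
feeder scene 0.88 [224.3, 256.3]
feeder side 0.57 [346.9, 221.4]
   tri [ 0.5364 -0.1843  0.0072] [array([-0.0687, -0.1357]), array([-0.0985,  0.1007])]
seat scene 0.85 [207.1, 225.5]
seat side 0.6 [376.8, 207.4]
   tri [ 0.4657 -0.2385  0.0316] [array([0.4016, 0.8809]), array([ 0.6157, -0.6684])]
lever_pivot scene 0.69 [215.4, 272.9]
lever_pivot side 0.6 [319.7, 209.1]
   tri [ 0.6096 -0.1851  0.035 ] [array([0.0867, 0.1644]), array([ 0.1148, -0.116 ])]
collar_mid scene 0.51 [188.4, 239.1]
collar_mid side 0.67 [244.3, 331.0]
collar_mid side 0.45 [323.1, 168.0]
   tri [ 0.6469 -0.0679 -0.024 ] [array([76.6973, 65.7769]), array([ 49.2057, -81.3804])]
0.85
```

```bash
cat >> h.py <<'E'
from scipy.optimize import least_squares
_a=np.linspace(0,2*np.pi,73)
def ring(r,z): return np.c_[r*np.cos(_a),r*np.sin(_a),0*_a+z]
CUP=np.vstack([ring(.016,0),ring(.030,.042),ring(.030,.056)])
TIN=np.vstack([ring(.031,0),ring(.031,.03)])
def bb(c,P):
    p=proj(c,P); return np.r_[p.min(0),p.max(0)]
def fitb(obs,M,x0,z=0):
    # obs list of (cam,bbox)
    f=lambda v: np.hstack([bb(c,M+np.array([v[0],v[1],z]))-np.array(b) for c,b in obs])
    r=least_squares(f,x0,loss='soft_l1'); return r.x,np.abs(r.fun).max(), r.fun
def mbox(m):
    n,l,s,_=cv2.connectedComponentsWithStats(m.astype(np.uint8)); i=1+np.argmax(s[1:,4]); x,y,w,h=s[i,:4]; return np.array([x-.5+.0,y-.5,x+w-.5,y+h-.5])
E
python3 - <<'E'
from h import *
np.set_printoptions(precision=4,suppress=True)
S={n:cam(n) for n in ['scene','side']}
F={n:grab_frame(n) for n in S}
for t,M in [('cup0',CUP),('tin',TIN)]:
  dets={}
  for n in S:
    dets[n]=[(mbox(d['mask']),d['conf']) for d in silhouettes(n,t)]
  used=[]
  for b,cf in dets['scene']:
    v,e,_=fitb([(S['scene'],b)],M,[.5,.2])
    best=None
    for b2,c2 in dets['side']:
      r=fitb([(S['scene'],b),(S['side'],b2)],M,v)
      if best is None or r[1]<best[1]: best=r
    print(t,b,round(cf,2),v,round(e,1),'both',best[0],best[2].round(1) if best else '')
P=tri([S['scene'],S['side']],[[188.4,239.1],[323.1,168.0]]);print('collar',P)
f=F['scene'][90:320,80:310]; save(cv2.resize(f,None,fx=2.6,fy=2.6,interpolation=cv2.INTER_CUBIC),'b_scene.png')
f=F['side'][50:270,270:430]; save(cv2.resize(f,None,fx=2.7,fy=2.7,interpolation=cv2.INTER_CUBIC),'b_side.png')
E
```

```text
cup0 [244.5 311.5 273.5 343.5] 0.78 [ 0.7475 -0.0573] 0.1 both [ 0.7473 -0.057 ] [ 0.2 -0.2  0.2  0.  -1.2 -1.   0.9 -0.3]
cup0 [329.5 218.5 353.5 246.5] 0.69 [0.4595 0.0944] 0.6 both [0.4578 0.0956] [ 0.1 -1.1  1.   0.  -1.  -1.4  0.4 -0.6]
cup0 [379.5 234.5 406.5 263.5] 0.65 [0.501  0.2195] 0.5 both [0.5014 0.2196] [ 0.5 -0.2 -0.5  0.5  0.4  0.7 -0.2 -0.6]
cup0 [388.5 284.5 416.5 315.5] 0.64 [0.6471 0.2437] 0.2 both [0.6453 0.2447] [ 0.4 -0.8  0.5 -0.4 -0.7 -1.8  0.1 -0.7]
cup0 [446.5 225.5 472.5 254.5] 0.63 [0.458  0.3765] 0.2 both [0.4582 0.377 ] [-0.  -0.2  0.4  0.3  0.3 -1.2 -0.1  0.5]
cup0 [321.5 273.5 348.5 304.5] 0.62 [0.6309 0.0939] 0.0 both [0.6302 0.0941] [ 0.2 -0.3  0.2 -0.3 -0.4 -0.5  0.1 -0.3]
tin [438.5 284.5 468.5 313.5] 0.64 [0.6167 0.3606] 0.7 both [0.5096 0.1964] [-69.7 -41.5 -73.  -42.5 -19.  138.9  -0.7 153.9]
collar [ 0.6061 -0.2275  0.1385]
```

View pics/b_scene.png

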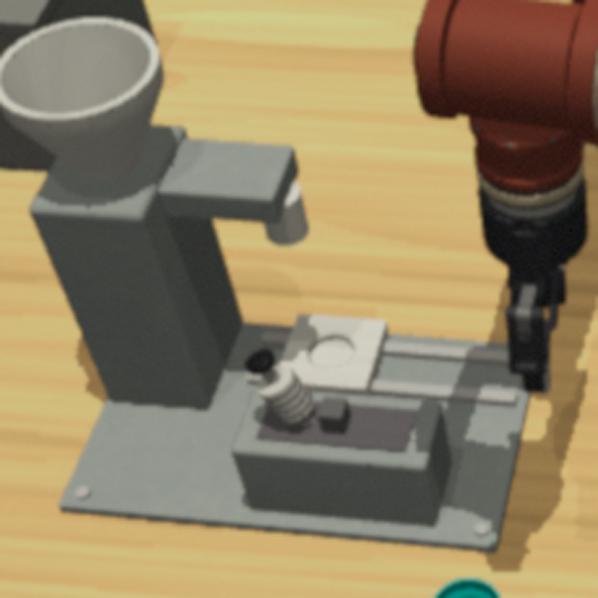

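View pics/b_side.png

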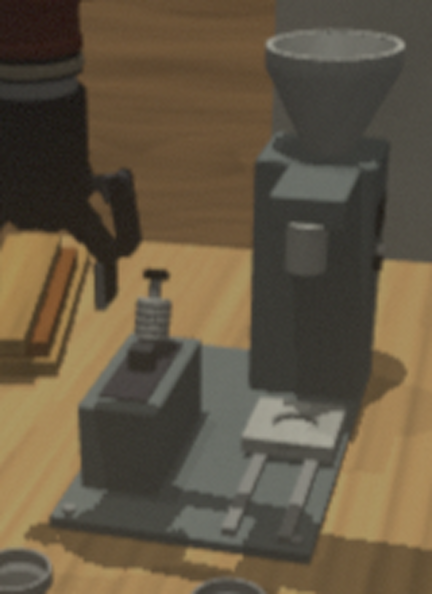

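```bash
python3 - <<'E'
from h import *
np.set_printoptions(precision=4,suppress=True)
S={n:cam(n) for n in ['scene','side']}
obs=[('scene',[62/2.6+80,511/2.6+90],[.12,-.26,0]),('scene',[494/2.6+80,549/2.6+90],[.12,.14,0]),
('side',[52/2.7+270,525/2.7+50],[.12,.14,0]),('side',[308/2.7+270,559/2.7+50],[-.12,.14,0]),
('scene',[188+24/2.6*0,1000],None)]
obs=[o for o in obs if o[2] is not None]
for n,px,m in obs: print(n,onz(S[n],px,0))
obs+=[('scene',[224.3,256.3],[0,0,0]),('side',[346.9,221.4],[0,0,0])]
def tf(v,m):
    c,s=np.cos(v[2]),np.sin(v[2]); return np.array([v[0]+c*m[0]-s*m[1],v[1]+s*m[0]+c*m[1],m[2]])
f=lambda v: np.hstack([proj(S[n],tf(v,m))[0]-px for n,px,m in obs])
r=least_squares(f,[.53,-.18,0]);print(r.x,r.fun.round(1))
v=r.x
Ri=lambda p: R.from_euler('z',-v[2]).apply(np.array(p)-[v[0],v[1],0])
print('seat',Ri([.4657,-.2385,.03]),'piv',Ri([.6096,-.1851,.035]),'collar',Ri([.6061,-.2275,.1385]))
E
```

```text
scene [ 0.6474 -0.4496  0.    ]
scene [ 0.6516 -0.0536  0.    ]
side [ 0.6517 -0.053   0.    ]
side [ 0.4171 -0.0537  0.    ]
[ 0.5322 -0.1898 -0.0149] [-0.9  0.3  0.7  1.  -1.2  0.2  0.8  1.5 -1.5  0.2  1.9  1.7]
seat [-0.0658 -0.0497  0.03  ] piv [0.0773 0.0058 0.035 ] collar [ 0.0744 -0.0366  0.1385]
```

```bash
python3 -m crank '[{"angular":[0,0,0],"delta_pos":[-0.95,-0.08,-0.2],"gripper":1},{"angular":[0,0,0],"delta_pos":[-0.95,-0.08,-0.1],"gripper":1},{"angular":[0,0,0],"delta_pos":[-0.95,-0.08,-0.1],"gripper":1},{"angular":[0,0,0],"delta_pos":[-0.95,-0.08,0],"gripper":1},{"angular":[0,0,0],"delta_pos":[-0.95,-0.08,0],"gripper":1},{"angular":[0,0,0],"delta_pos":[-0.95,-0.08,0],"gripper":1},{"angular":[0,0,0],"delta_pos":[0,0,0],"gripper":1},{"angular":[0,0,0],"delta_pos":[0,0,0],"gripper":1},{"angular":[0,0,0],"delta_pos":[0,0,0],"gripper":1}]'
python3 - <<'E'
from h import *
np.set_printoptions(precision=4,suppress=True)
st=state(); c=cam('wrist',st); f=grab_frame('wrist'); save(f,'c_wrist.png')
for t in ['collar_mid','lever_pivot','seat']:
    for d in landmark_of('wrist',t): print(t,d['conf'],d['pixel'],[onz(c,d['pixel'],z)[:2] for z in (.03,.137)])
E
```

```text
time: 2.28
tool_pos: [0.6107, -0.1701, 0.2603]
tool_rot: [-0.0, 0.707, 0.708, 0.0]
contact_force: [0.5, 0.2, -0.3]
gripper_width: 0.999
collar_mid 0.93 [311.6, 307.1] [array([ 0.5978, -0.2863]), array([ 0.602, -0.229])]
seat 0.59 [191.9, 268.7] [array([ 0.4632, -0.2384]), array([ 0.5077, -0.1955])]
```

View pics/c_wrist.png

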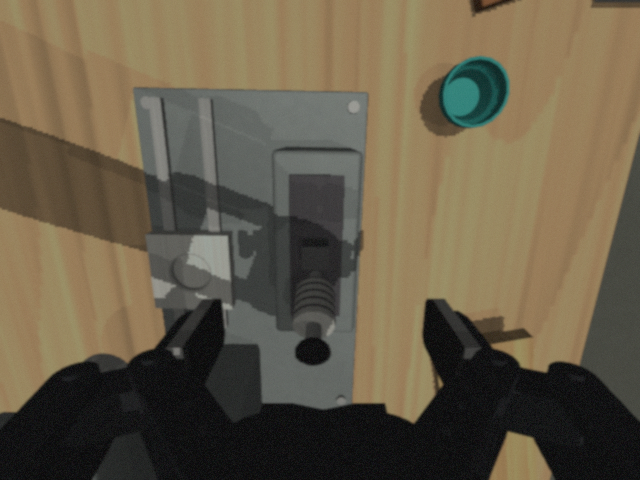

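```bash
python3 - <<'E'
from h import *
np.set_printoptions(precision=4,suppress=True)
c=cam('wrist')
for px in [(135,88),(368,94),(353,404)]: print('base',onz(c,px,.012))
for px in [(273,151),(361,151),(275,328),(353,331)]: print('hous',onz(c,px,.1))
S={n:cam(n) for n in ['scene','side']}
print(tri([S['scene'],S['side'],c],[[188.4,239.1],[323.1,168.0],[311.6,307.1]]))
print(tri([S['scene'],S['side'],c],[[207.1,225.5],[376.8,207.4],[191.9,268.7]]))
E
```

```text
base [ 0.4197 -0.0488  0.012 ]
base [ 0.6568 -0.0543  0.012 ]
base [ 0.6518 -0.4418  0.012 ]
hous [ 0.5702 -0.1072  0.1   ]
hous [ 0.6422 -0.1071  0.1   ]
hous [ 0.5653 -0.2715  0.1   ]
hous [ 0.6401 -0.2747  0.1   ]
[ 0.6045 -0.2281  0.1381]
[ 0.4651 -0.2381  0.0318]
```

```bash
python3 -m crank '[{"angular":[0,0,0.2],"delta_pos":[-1,-0.06,0],"gripper":1},{"angular":[0,0,0],"delta_pos":[-1,-0.06,0],"gripper":1},{"angular":[0,0,0],"delta_pos":[-0.95,-0.06,0],"gripper":1},{"angular":[0,0.93,0],"delta_pos":[0,0,0],"gripper":1},{"angular":[0,0.93,0],"delta_pos":[0,0,0],"gripper":1},{"angular":[0,0.93,0],"delta_pos":[0,0,0],"gripper":1},{"angular":[0,0.93,0],"delta_pos":[0,0,0],"gripper":1},{"angular":[0,0,0],"delta_pos":[0,0,0],"gripper":1},{"angular":[0,0,0],"delta_pos":[0,0,0],"gripper":1},{"angular":[0,0,0],"delta_pos":[0,0,0],"gripper":1}]'
cat >> h.py <<'E'
def to(target):
    st=state(); d=Rq(st['tool_rot']).inv().apply(np.array(target)-st['tool_pos']); print('rows xyz',(d/.03).round(2),'pos',np.round(st['tool_pos'],4),'zax',Rq(st['tool_rot']).as_matrix()[:,2].round(3),'xax',Rq(st['tool_rot']).as_matrix()[:,0].round(3),'F',np.round(st['contact_force'],1),'w',round(st['gripper_width']*85,1),'t',round(st['time'],2)); return d
E
python3 - <<'E'
from h import *
to([.605,-.259,.229]); to([.605,-.2271,.1343])
f=grab_frame('wrist');save(f,'d_wrist.png')
E
```

```text
time: 3.72
tool_pos: [0.6044, -0.2588, 0.2607]
tool_rot: [-0.113, 0.704, 0.692, 0.115]
contact_force: [-0.3, -0.0, -0.9]
gripper_width: 0.999
rows xyz [-0.34  0.02  1.  ] pos [ 0.6044 -0.2588  0.2607] zax [ 0.006  0.318 -0.948] xax [0.016 0.948 0.318] F [-0.3 -0.  -0.9] w 85.0 t 3.73
rows xyz [-0.34  0.    4.33] pos [ 0.6044 -0.2588  0.2607] zax [ 0.006  0.318 -0.948] xax [0.016 0.948 0.318] F [-0.3 -0.  -0.9] w 85.0 t 3.73
```

View pics/d_wrist.png

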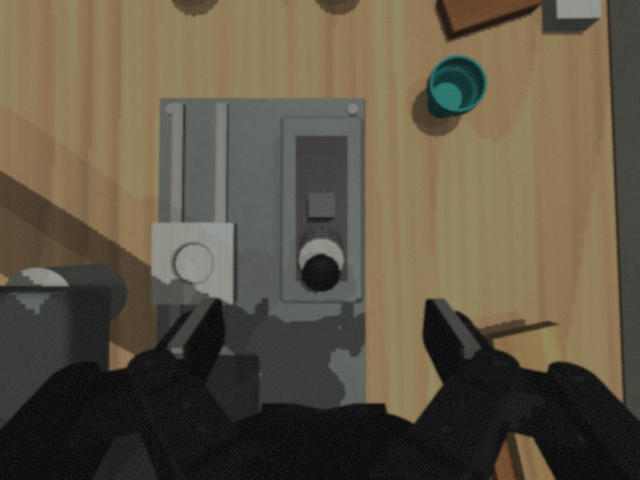

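```bash
python3 - <<'E'
from h import *
c=cam('wrist'); p=np.array([.605,-.192,.03]); a=np.array([0,-.319,.948])
for r in (.094,.113,.132,.16): print(r,proj(c,p+a*r)[0])
print(proj(c,[p+a*.16-[.013,0,0],p+a*.16+[.013,0,0]]))
E
python3 -m crank '[{"angular":[0,0,0],"delta_pos":[-0.34,0,0.6],"gripper":1},{"angular":[0,0,0],"delta_pos":[0,0,0.9],"gripper":1},{"angular":[0,0,0],"delta_pos":[0,0,0.9],"gripper":1},{"angular":[0,0,0],"delta_pos":[0,0,0],"gripper":1},{"angular":[0,0,0],"delta_pos":[0,0,0],"gripper":1}]'
python3 - <<'E'
from h import *
to([.605,-.2271,.1343])
f=grab_frame('wrist');save(f,'e_wrist.png')
f=grab_frame('side');save(cv2.resize(f[50:270,230:430],None,fx=2.7,fy=2.7),'e_side.png')
E
```

```text
0.094 [322.45057595 242.38112737]
0.113 [322.49495015 249.61681658]
0.132 [322.54579611 257.90779768]
0.16 [322.63587108 272.59548912]
[[302.77295641 272.91841566]
 [342.50077219 272.27253028]]
time: 4.4
tool_pos: [0.6045, -0.2464, 0.1891]
tool_rot: [-0.113, 0.704, 0.692, 0.115]
contact_force: [0.1, 0.1, 0.9]
gripper_width: 0.999
rows xyz [0.03 0.   1.94] pos [ 0.6045 -0.2464  0.1891] zax [ 0.006  0.319 -0.948] xax [0.016 0.948 0.319] F [0.1 0.1 0.9] w 84.9 t 4.4
```

View pics/e_wrist.png

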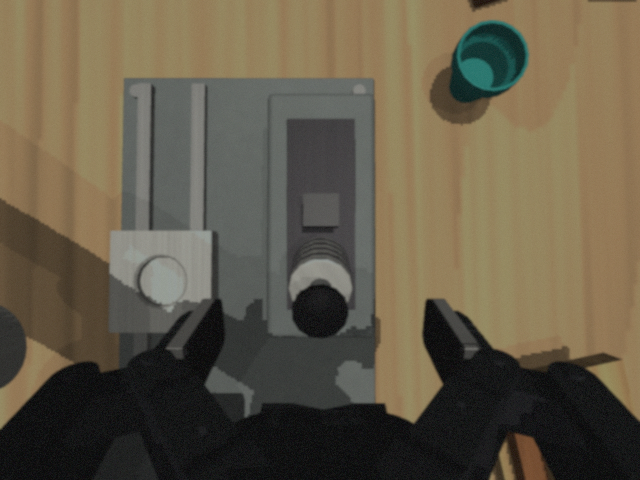

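View pics/e_side.png

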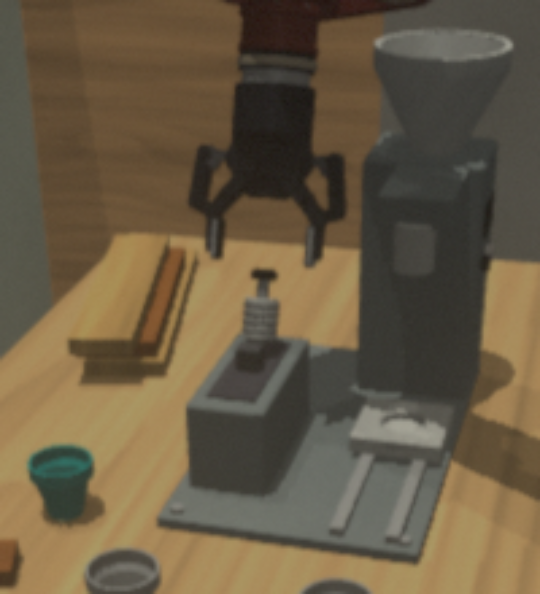

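```bash
python3 -m crank '[{"angular":[0,0,0],"delta_pos":[0,0,0.65],"gripper":1},{"angular":[0,0,0],"delta_pos":[0,0,0.65],"gripper":1},{"angular":[0,0,0],"delta_pos":[0,0,0.6],"gripper":1},{"angular":[0,0,0],"delta_pos":[0,0,0],"gripper":0},{"angular":[0,0,0],"delta_pos":[0,0,0],"gripper":0},{"angular":[0,0,0],"delta_pos":[0,0,0],"gripper":0},{"angular":[0,0,0],"delta_pos":[0,0,0],"gripper":0},{"angular":[0,0,0],"delta_pos":[0,0,0],"gripper":0},{"angular":[0,0,0],"delta_pos":[0,0,0],"gripper":0}]'
python3 - <<'E'
from h import *
to([.605,-.2271,.1343])
f=grab_frame('wrist');save(f,'f_wrist.png')
f=grab_frame('side');save(cv2.resize(f[50:270,230:430],None,fx=2.7,fy=2.7),'f_side.png')
E
```

```text
time: 5.62
tool_pos: [0.6035, -0.2287, 0.1362]
tool_rot: [-0.114, 0.704, 0.692, 0.114]
contact_force: [-7.4, -0.4, 5.2]
gripper_width: 0.387
rows xyz [0.03 0.05 0.08] pos [ 0.6035 -0.2287  0.1362] zax [ 0.003  0.318 -0.948] xax [0.017 0.948 0.318] F [-7.4 -0.4  5.2] w 32.9 t 5.62
```

View pics/f_wrist.png

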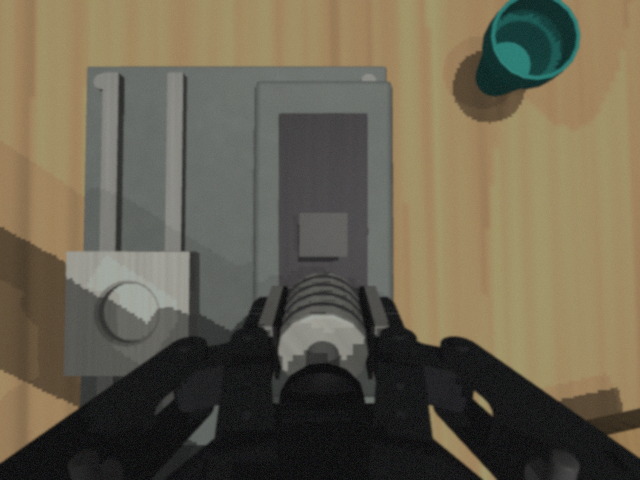

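View pics/f_side.png

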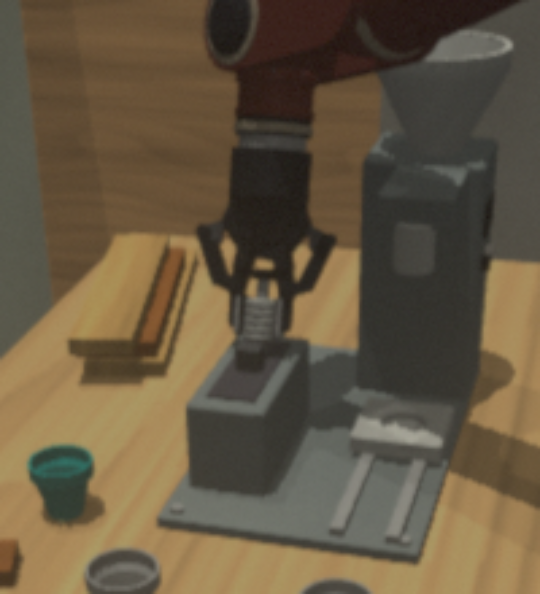

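```bash
python3 -m crank '[{"angular":[0,0,0],"delta_pos":[0,-0.04,-0.2],"gripper":0},{"angular":[0,0,0],"delta_pos":[0,0,-0.2],"gripper":0},{"angular":[0,0,0],"delta_pos":[0,0,-0.15],"gripper":0},{"angular":[0,0,0],"delta_pos":[0,0,0],"gripper":0},{"angular":[0,0,0],"delta_pos":[0,0,0],"gripper":0}]'
python3 - <<'E'
from h import *
d=to([.605,-.192,.03])
f=grab_frame('wrist');save(f,'g_wrist.png')
E
```

```text
time: 6.35
tool_pos: [0.6032, -0.2332, 0.1499]
tool_rot: [-0.113, 0.704, 0.692, 0.115]
contact_force: [-0.7, -1.3, -4.9]
gripper_width: 0.386
rows xyz [0.03 0.04 4.23] pos [ 0.6032 -0.2332  0.1499] zax [ 0.005  0.319 -0.948] xax [0.017 0.948 0.319] F [-0.7 -1.3 -4.9] w 32.8 t 6.35
```

View pics/g_wrist.png

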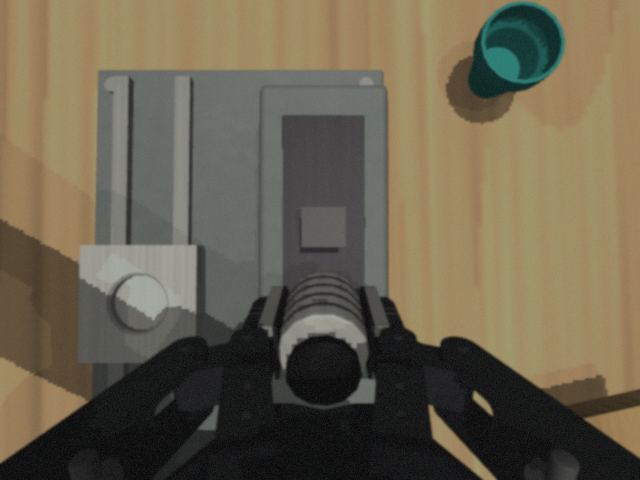

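```bash
python3 -m crank '[{"angular":[0,-0.8,0],"delta_pos":[0.295,0,0.01],"gripper":0},{"angular":[0,-0.8,0],"delta_pos":[0.295,0,0.01],"gripper":0},{"angular":[0,-0.8,0],"delta_pos":[0.295,0,0.01],"gripper":0},{"angular":[0,-0.8,0],"delta_pos":[0.295,0,0.01],"gripper":0},{"angular":[0,0,0],"delta_pos":[0,0,0],"gripper":0},{"angular":[0,0,0],"delta_pos":[0,0,0],"gripper":0}]'
python3 - <<'E'
from h import *
d=to([.605,-.192,.03])
E
```

```text
time: 7.15
tool_pos: [0.6038, -0.1984, 0.1567]
tool_rot: [-0.017, 0.713, 0.701, 0.017]
contact_force: [-0.6, -0.5, -5.3]
gripper_width: 0.382
rows xyz [0.02 0.04 4.23] pos [ 0.6038 -0.1984  0.1567] zax [ 0.     0.047 -0.999] xax [0.018 0.999 0.047] F [-0.6 -0.5 -5.3] w 32.5 t 7.15
```

Moving smoothly past the block; continue another 27.5°.

```bash
python3 -m crank '[{"angular":[0,-0.8,0],"delta_pos":[0.295,0,0.01],"gripper":0},{"angular":[0,-0.8,0],"delta_pos":[0.295,0,0.01],"gripper":0},{"angular":[0,-0.8,0],"delta_pos":[0.295,0,0.01],"gripper":0},{"angular":[0,-0.8,0],"delta_pos":[0.295,0,0.01],"gripper":0},{"angular":[0,-0.8,0],"delta_pos":[0.295,0,0.01],"gripper":0},{"angular":[0,-0.8,0],"delta_pos":[0.295,0,0.01],"gripper":0},{"angular":[0,-0.6,0],"delta_pos":[0.22,0,0.01],"gripper":0},{"angular":[0,0,0],"delta_pos":[0,0,0],"gripper":0},{"angular":[0,0,0],"delta_pos":[0,0,0],"gripper":0}]'
python3 - <<'E'
from h import *
d=to([.605,-.192,.03])
f=grab_frame('wrist');save(f,'h_wrist.png')
f=grab_frame('scene');save(cv2.resize(f[90:320,80:310],None,fx=2.6,fy=2.6),'h_scene.png')
E
```

```text
time: 8.28
tool_pos: [0.6049, -0.1408, 0.1455]
tool_rot: [0.147, 0.698, 0.685, -0.15]
contact_force: [-1.1, -1.7, -5.0]
gripper_width: 0.384
rows xyz [0.03 0.04 4.21] pos [ 0.6049 -0.1408  0.1455] zax [-0.008 -0.411 -0.912] xax [ 0.017  0.911 -0.411] F [-1.1 -1.7 -5. ] w 32.6 t 8.28
```

View pics/h_wrist.png

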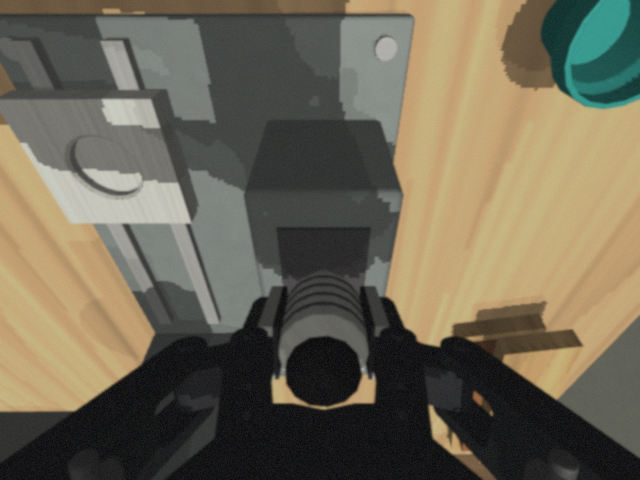

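View pics/h_scene.png

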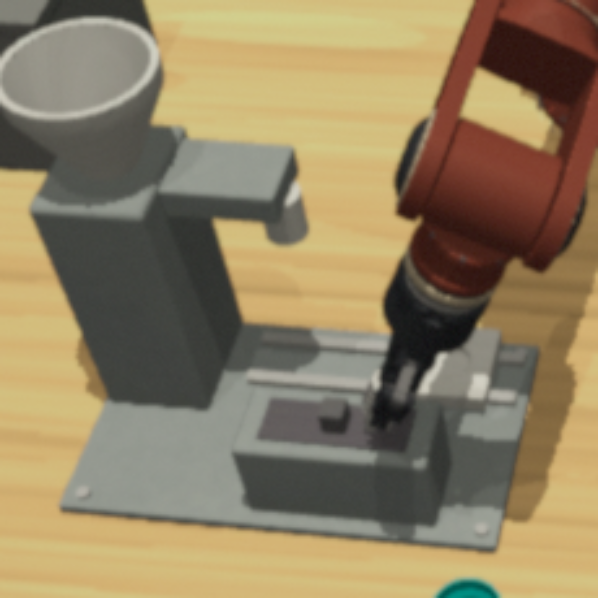

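```bash
python3 -m crank '[{"angular":[0,0,0],"delta_pos":[0,0,0.25],"gripper":0},{"angular":[0,0,0],"delta_pos":[0,0,0.22],"gripper":0},{"angular":[0,0,0],"delta_pos":[0,0,0],"gripper":0},{"angular":[0,0,0],"delta_pos":[0,0,0],"gripper":0.9},{"angular":[0,0,0],"delta_pos":[0,0,0],"gripper":0.9},{"angular":[0,0,0],"delta_pos":[0,0,0],"gripper":0.9},{"angular":[0,0,0],"delta_pos":[0,0,-0.5],"gripper":0.9},{"angular":[0,0,0],"delta_pos":[0,0,-0.9],"gripper":0.9},{"angular":[0,0,0],"delta_pos":[0,0,-0.9],"gripper":0.9},{"angular":[0,0,0],"delta_pos":[0,0,-0.9],"gripper":1},{"angular":[0,0,0],"delta_pos":[0,0,-0.9],"gripper":1},{"angular":[0,0,0],"delta_pos":[0,0,0],"gripper":1}]'
python3 - <<'E'
from h import *
d=to([.605,-.192,.03])
st=state();c=cam('wrist',st)
f=grab_frame('wrist');save(f,'i_wrist.png')
for t in ['seat','collar_mid']:
  for d in landmark_of('wrist',t): print(d['conf'],d['pixel'],onz(c,d['pixel'],.028),onz(c,d['pixel'],.133))
E
```

```text
time: 9.88
tool_pos: [0.6075, -0.0948, 0.2489]
tool_rot: [0.151, 0.697, 0.685, -0.149]
contact_force: [0.8, -0.6, -0.1]
gripper_width: 0.996
rows xyz [ 0.07 -0.08  7.98] pos [ 0.6075 -0.0948  0.2489] zax [-0.    -0.414 -0.91 ] xax [ 0.017  0.91  -0.414] F [ 0.8 -0.6 -0.1] w 84.7 t 9.88
0.98 [173.4, 153.1] [ 0.46276609 -0.12837013  0.028     ] [ 0.51331422 -0.07557957  0.133     ]
0.76 [321.0, 233.7] [ 0.60486315 -0.23452237  0.028     ] [ 0.60662842 -0.14528903  0.133     ]
```

View pics/i_wrist.png

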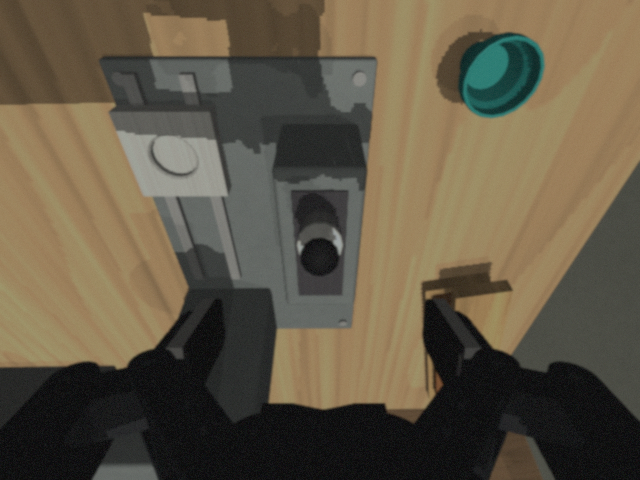

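```bash
python3 -m crank '[{"angular":[0,0.975,0],"delta_pos":[0,0,-0.2],"gripper":1},{"angular":[0,0.975,0],"delta_pos":[0,0,0],"gripper":1},{"angular":[0,0.975,0],"delta_pos":[0,0,0],"gripper":1},{"angular":[0,0.975,0],"delta_pos":[0,0,0],"gripper":1},{"angular":[0,0.975,0],"delta_pos":[0,0,0],"gripper":1},{"angular":[0,0,0],"delta_pos":[0,-0.9,0],"gripper":1},{"angular":[0,0,0],"delta_pos":[0,-0.9,0],"gripper":1},{"angular":[0,0,0],"delta_pos":[0,-0.9,0],"gripper":1},{"angular":[0,0,0],"delta_pos":[0,-0.9,0],"gripper":1},{"angular":[0,0,0],"delta_pos":[0,-0.9,0],"gripper":1},{"angular":[0,0,0],"delta_pos":[0,0,0],"gripper":1},{"angular":[0,0,0],"delta_pos":[0,0,0],"gripper":1}]'
cat >> h.py <<'E'
def ringfit(M,mask_boxes,c,x0,z): pass
def cups(M=CUP,target='cup0',z=0,verbose=True):
    st=state(); c=cam('wrist',st); f=grab_frame('wrist'); out=[]
    for d in silhouettes('wrist',target):
        b=mbox(d['mask'])
        if b[0]<2 or b[1]<2 or b[2]>636: continue
        x0=onz(c,[(b[0]+b[2])/2,(b[1]+b[3])/2],z+.04)[:2]
        v,e,r=fitb([(c,b)],M,x0,z); 
        print(target,round(d['conf'],2),'bbox',b,'xy',v.round(4),'err',r.round(1)); out.append(v)
    return f,c,out
E
python3 - <<'E'
from h import *
d=to([.458,.0956,.2])
f,c,o=cups();save(f,'j_wrist.png')
for d in landmark_of('wrist','seat'): print(d['conf'],d['pixel'],onz(c,d['pixel'],.028))
E
```

```text
time: 11.52
tool_pos: [0.4711, -0.0908, 0.2497]
tool_rot: [-0.0, 0.713, 0.701, -0.0]
contact_force: [0.7, -1.0, -0.2]
gripper_width: 1.0
rows xyz [ 6.2  -0.55  1.66] pos [ 0.4711 -0.0908  0.2497] zax [-0.001 -0.    -1.   ] xax [ 0.018  1.    -0.   ] F [ 0.7 -1.  -0.2] w 85.0 t 11.53
0.61 [313.7, 245.1] [ 0.46062404 -0.12801165  0.028     ]
```

View pics/j_wrist.png

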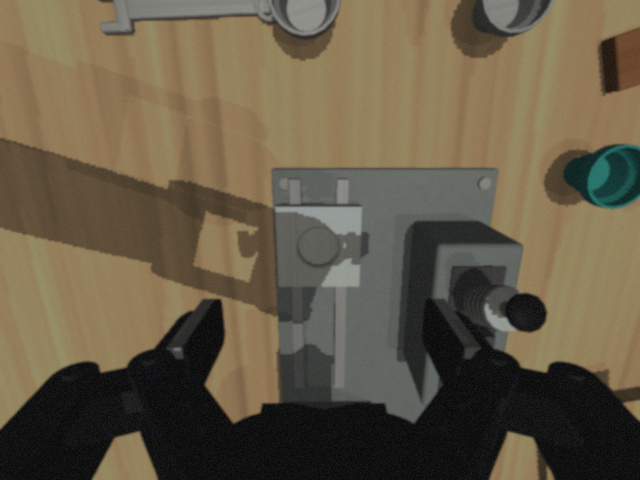

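```bash
python3 - <<'E'
from h import *
c=cam('wrist'); f=grab_frame('wrist')
save(cv2.resize(f[190:300,260:380],None,fx=5,fy=5,interpolation=cv2.INTER_CUBIC),'k.png')
print(onz(c,(319,246.5),.036), onz(c,(273,169),.012),onz(c,(497,169),.012))
for p in [(277,206),(362,205),(360,287),(277,286)]: print(onz(c,p,.036))
E
python3 -m crank '[{"angular":[0,0,0],"delta_pos":[0.9,-0.08,0.1],"gripper":1},{"angular":[0,0,0],"delta_pos":[0.9,-0.08,0.2],"gripper":1},{"angular":[0,0,0],"delta_pos":[0.9,-0.08,0.2],"gripper":1},{"angular":[0,0,0],"delta_pos":[0.9,-0.08,0.2],"gripper":1},{"angular":[0,0,0],"delta_pos":[0.9,-0.08,0.2],"gripper":1},{"angular":[0,0,0],"delta_pos":[0.9,-0.08,0.2],"gripper":1},{"angular":[0,0,0],"delta_pos":[0.8,-0.08,0.2],"gripper":1},{"angular":[0,0,0],"delta_pos":[0,0,0],"gripper":1},{"angular":[0,0,0],"delta_pos":[0,0,0],"gripper":1}]'
python3 - <<'E'
from h import *
f,c,o=cups();save(f,'l_wrist.png')
E
```

```text
[ 0.46678972 -0.1271329   0.036     ] [ 0.41951492 -0.04813882  0.012     ] [ 0.65566999 -0.05213514  0.012     ]
[ 0.42494124 -0.08308262  0.036     ]
[ 0.51140992 -0.08349213  0.036     ]
[ 0.51068074 -0.17446691  0.036     ]
[ 0.41991089 -0.17181647  0.036     ]
time: 12.85
tool_pos: [0.4577, 0.0953, 0.2114]
tool_rot: [0.0, 0.713, 0.701, -0.0]
contact_force: [0.5, 0.7, -0.0]
gripper_width: 1.0
cup0 0.83 bbox [338.5  22.5 420.5 111.5] xy [0.5031 0.2184] err [ 0.7 -0.2 -0.6  0.2]
cup0 0.81 bbox [289.5 191.5 359.5 261.5] xy [0.4594 0.0938] err [ 0.1 -0.  -0.1  0. ]
cup0 0.77 bbox [480.5 189.5 563.5 259.5] xy [0.6338 0.0928] err [-0.2 -0.1  0.2  0.2]
```

View pics/k.png

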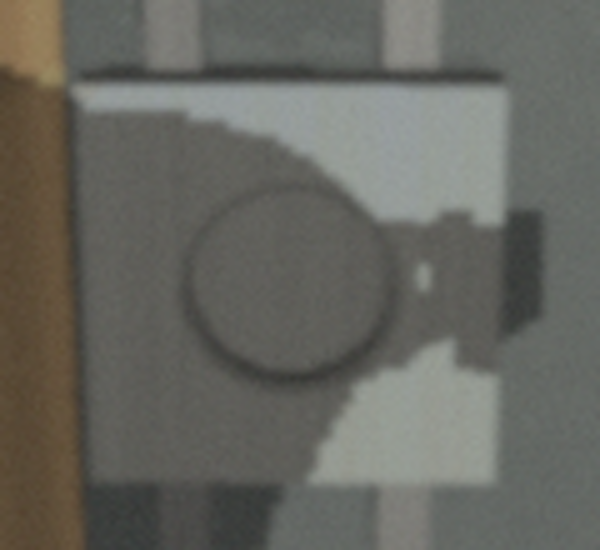

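View pics/l_wrist.png

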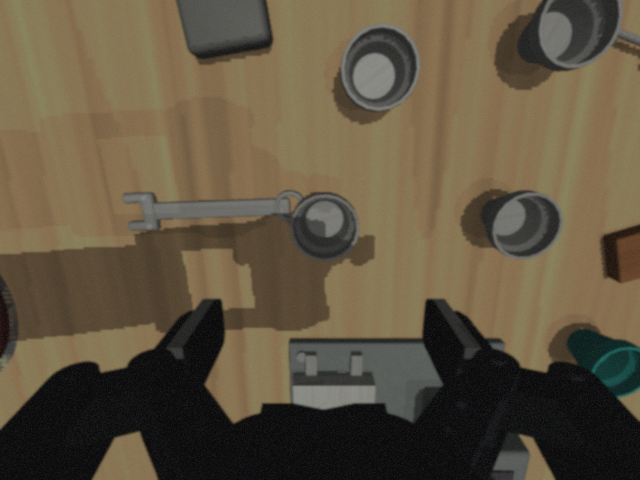

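```bash
python3 -m crank '[{"angular":[0,0,0],"delta_pos":[-0.05,0.06,0.9],"gripper":1},{"angular":[0,0,0],"delta_pos":[0,0,0.9],"gripper":1},{"angular":[0,0,0],"delta_pos":[0,0,0.9],"gripper":1},{"angular":[0,0,0],"delta_pos":[0,0,0.9],"gripper":1},{"angular":[0,0,0],"delta_pos":[0,0,0.9],"gripper":1},{"angular":[0,0,0],"delta_pos":[0,0,0.95],"gripper":1},{"angular":[0,0,0],"delta_pos":[0,0,0],"gripper":0},{"angular":[0,0,0],"delta_pos":[0,0,0],"gripper":0},{"angular":[0,0,0],"delta_pos":[0,0,0],"gripper":0},{"angular":[0,0,0],"delta_pos":[0,0,0],"gripper":0},{"angular":[0,0,0],"delta_pos":[0,0,0],"gripper":0}]'
python3 - <<'E'
from h import *
to([.466,-.127,.076])
f=grab_frame('wrist');save(f,'m_wrist.png')
f=grab_frame('side');save(cv2.resize(f[220:330,280:420],None,fx=5,fy=5,interpolation=cv2.INTER_CUBIC),'m_side.png')
E
```

```text
time: 14.32
tool_pos: [0.4594, 0.0941, 0.0482]
tool_rot: [0.0, 0.713, 0.701, 0.0]
contact_force: [-0.3, 0.2, -1.2]
gripper_width: 0.708
rows xyz [-7.36  0.35 -0.92] pos [0.4594 0.0941 0.0482] zax [ 0.001 -0.    -1.   ] xax [ 0.017  1.    -0.   ] F [-0.3  0.2 -1.2] w 60.1 t 14.32
```

View pics/m_wrist.png

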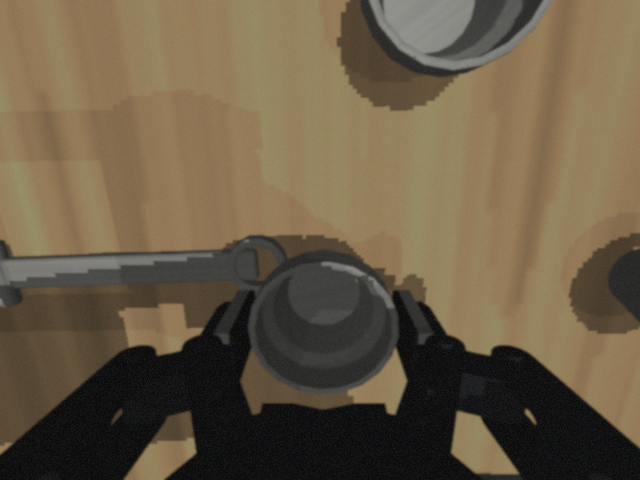

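View pics/m_side.png

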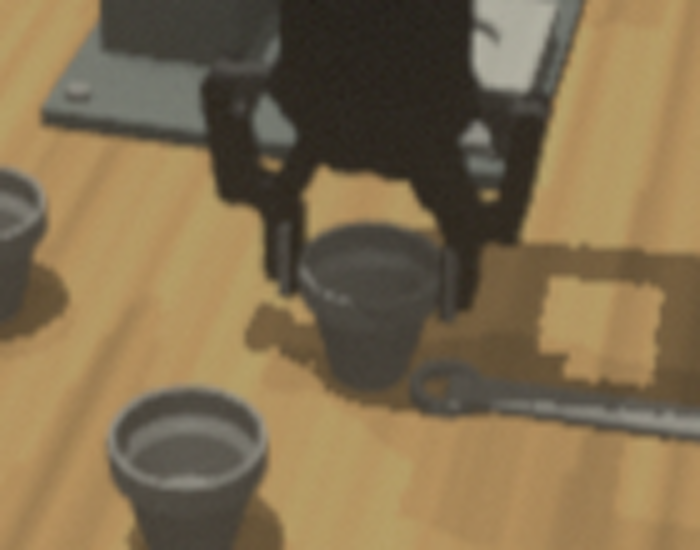

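```bash
python3 -m crank '[{"angular":[0,0,0],"delta_pos":[0,0,-0.5],"gripper":0},{"angular":[0,0,0],"delta_pos":[0,0,-0.9],"gripper":0},{"angular":[0,0,0],"delta_pos":[0,0,-0.9],"gripper":0},{"angular":[0,0,0],"delta_pos":[-0.8,0.05,-0.5],"gripper":0},{"angular":[0,0,0],"delta_pos":[-0.9,0.05,0],"gripper":0},{"angular":[0,0,0],"delta_pos":[-0.9,0.05,0],"gripper":0},{"angular":[0,0,0],"delta_pos":[-0.9,0.05,0],"gripper":0},{"angular":[0,0,0],"delta_pos":[-0.9,0.05,0],"gripper":0},{"angular":[0,0,0],"delta_pos":[-0.9,0.05,0],"gripper":0},{"angular":[0,0,0],"delta_pos":[-0.9,0.05,0],"gripper":0},{"angular":[0,0,0],"delta_pos":[-0.9,0,0],"gripper":0},{"angular":[0,0,0],"delta_pos":[-0.26,0,0],"gripper":0}]'
python3 -m crank '[{"angular":[0,0,0],"delta_pos":[0,0,0],"gripper":0},{"angular":[0,0,0],"delta_pos":[0,0,0],"gripper":0}]'
python3 - <<'E'
from h import *
to([.466,-.127,.076])
f=grab_frame('wrist');save(f,'n_wrist.png')
f=grab_frame('side');save(cv2.resize(f[90:300,280:480],None,fx=3,fy=3,interpolation=cv2.INTER_CUBIC),'n_side.png')
E
```

```text
time: 15.92
tool_pos: [0.466, -0.128, 0.1329]
tool_rot: [0.001, 0.714, 0.7, 0.0]
contact_force: [0.4, -0.0, -0.9]
gripper_width: 0.713
time: 16.18
tool_pos: [0.4657, -0.1261, 0.1319]
tool_rot: [0.0, 0.713, 0.701, -0.0]
contact_force: [-0.5, -0.5, -1.6]
gripper_width: 0.706
rows xyz [-0.03  0.01  1.86] pos [ 0.4657 -0.1261  0.1319] zax [-0. -0. -1.] xax [ 0.017  1.    -0.   ] F [-0.5 -0.5 -1.6] w 60.0 t 16.18
```

View pics/n_wrist.png

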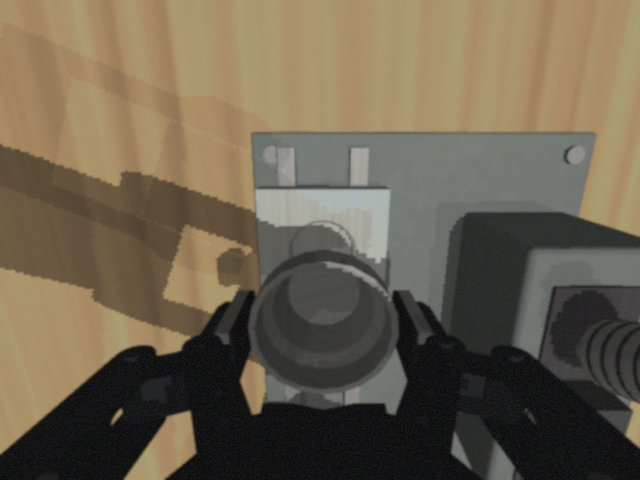

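View pics/n_side.png

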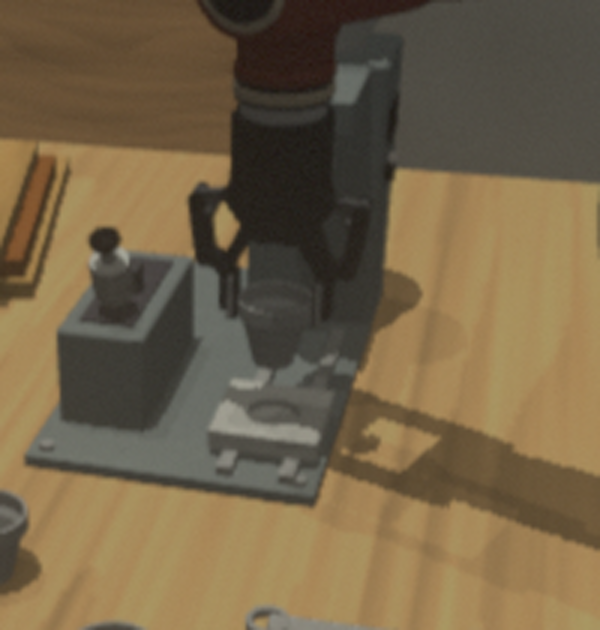

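```bash
python3 -m crank '[{"angular":[0,0,0],"delta_pos":[-0.02,0.01,0.6],"gripper":0},{"angular":[0,0,0],"delta_pos":[0,0,0.6],"gripper":0},{"angular":[0,0,0],"delta_pos":[0,0,0.4],"gripper":0},{"angular":[0,0,0],"delta_pos":[0,0,0.22],"gripper":0},{"angular":[0,0,0],"delta_pos":[0,0,0],"gripper":0},{"angular":[0,0,0],"delta_pos":[0,0,0],"gripper":0}]'
python3 - <<'E'
from h import *
to([.466,-.127,.076])
c=cam('wrist'); print(proj(c,ring(.021,.036)+[.466,-.127,0])[::18])
f=grab_frame('wrist');save(f,'o_wrist.png')
f=grab_frame('side');save(cv2.resize(f[90:300,280:480],None,fx=3,fy=3,interpolation=cv2.INTER_CUBIC),'o_side.png')
E
```

```text
time: 17.02
tool_pos: [0.4663, -0.1276, 0.0774]
tool_rot: [0.0, 0.713, 0.701, -0.0]
contact_force: [0.3, -0.5, -1.1]
gripper_width: 0.71
rows xyz [ 0.02 -0.01  0.05] pos [ 0.4663 -0.1276  0.0774] zax [ 0.001 -0.001 -1.   ] xax [ 0.018  1.    -0.001] F [ 0.3 -0.5 -1.1] w 60.3 t 17.02
[[360.13559939 280.07056853]
 [320.23484355 243.39782145]
 [281.93687671 281.27429219]
 [321.73184668 315.53327388]
 [360.13559939 280.07056853]]
```

View pics/o_side.png

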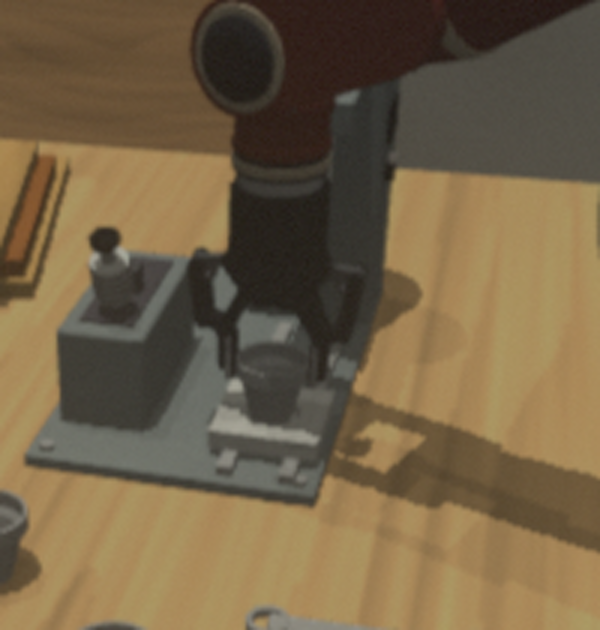

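```bash
python3 -m crank '[{"angular":[0,0,0],"delta_pos":[0,0,0.04],"gripper":0},{"angular":[0,0,0],"delta_pos":[0,0,0],"gripper":1},{"angular":[0,0,0],"delta_pos":[0,0,0],"gripper":1},{"angular":[0,0,0],"delta_pos":[0,0,0],"gripper":1},{"angular":[0,0,0],"delta_pos":[0,0,-0.6],"gripper":1},{"angular":[0,0,0],"delta_pos":[0,0,-1],"gripper":1},{"angular":[0,0,0],"delta_pos":[0,0,-1],"gripper":1},{"angular":[0,0,0],"delta_pos":[0,0,-1],"gripper":1},{"angular":[0,0,0],"delta_pos":[0,0,-1],"gripper":1},{"angular":[0,0,0],"delta_pos":[0,0,-0.8],"gripper":1},{"angular":[0,0,0],"delta_pos":[0,0,0],"gripper":1}]'
python3 - <<'E'
from h import *
to([.5031,.2184,.2])
f,c,o=cups(z=.028);save(f,'p_wrist.png')
E
```

```text
time: 18.5
tool_pos: [0.4674, -0.128, 0.2418]
tool_rot: [0.003, 0.713, 0.701, 0.001]
contact_force: [0.2, 0.4, -0.0]
gripper_width: 0.999
rows xyz [11.57  0.98  1.37] pos [ 0.4674 -0.128   0.2418] zax [ 0.006 -0.003 -1.   ] xax [ 0.017  1.    -0.003] F [ 0.2  0.4 -0. ] w 84.9 t 18.5
cup0 0.91 bbox [286.5 188.5 355.5 257.5] xy [ 0.4672 -0.1273] err [-0.2 -0.4  0.2  0.4]
```

View pics/p_wrist.png

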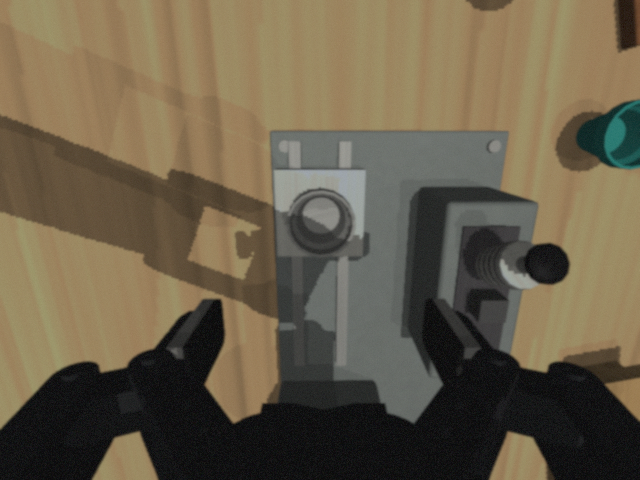

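```bash
python3 -m crank '[{"angular":[0,0,0],"delta_pos":[0.96,0.08,0.1],"gripper":1},{"angular":[0,0,0],"delta_pos":[0.96,0.08,0.1],"gripper":1},{"angular":[0,0,0],"delta_pos":[0.96,0.08,0.1],"gripper":1},{"angular":[0,0,0],"delta_pos":[0.96,0.08,0.1],"gripper":1},{"angular":[0,0,0],"delta_pos":[0.96,0.08,0.1],"gripper":1},{"angular":[0,0,0],"delta_pos":[0.96,0.08,0.1],"gripper":1},{"angular":[0,0,0],"delta_pos":[0.96,0.08,0.1],"gripper":1},{"angular":[0,0,0],"delta_pos":[0.96,0.08,0.1],"gripper":1},{"angular":[0,0,0],"delta_pos":[0.96,0.08,0.1],"gripper":1},{"angular":[0,0,0],"delta_pos":[0.96,0.08,0.1],"gripper":1},{"angular":[0,0,0],"delta_pos":[0.96,0.08,0.1],"gripper":1},{"angular":[0,0,0],"delta_pos":[0.96,0.08,0.1],"gripper":1}]'
python3 -m crank '[{"angular":[0,0,0],"delta_pos":[0,0,0],"gripper":1},{"angular":[0,0,0],"delta_pos":[0,0,0],"gripper":1}]'
python3 - <<'E'
from h import *
f,c,o=cups();save(f,'q_wrist.png')
st=state(); o=min(o,key=lambda v:np.linalg.norm(v-st['tool_pos'][:2])); to([*o,.050])
E
```

```text
time: 20.1
tool_pos: [0.4999, 0.2183, 0.1998]
tool_rot: [-0.001, 0.713, 0.701, -0.002]
contact_force: [0.2, 0.1, -0.7]
gripper_width: 0.996
time: 20.35
tool_pos: [0.5002, 0.2171, 0.2007]
tool_rot: [-0.0, 0.713, 0.701, -0.001]
contact_force: [-0.1, 0.2, -0.3]
gripper_width: 0.999
cup0 0.89 bbox [290.5 190.5 363.5 263.5] xy [0.5037 0.2178] err [ 0.2  0.1 -0.2 -0.1]
cup0 0.8 bbox [519.5 435.5 554.5 479.5] xy [ 0.7147 -0.0729] err [-31.1  -2.9   1.7  28.9]
cup0 0.65 bbox [458.5 154.5 545.5 229.5] xy [0.6478 0.2452] err [ 1.2 -0.3 -0.8  0.3]
cup0 0.6 bbox [473.5 322.5 498.5 348.5] xy [0.6354 0.0845] err [-41.   -4.    3.   42.2]
rows xyz [0.04 0.11 5.05] pos [0.5006 0.2168 0.2014] zax [-0.001 -0.001 -1.   ] xax [ 0.018  1.    -0.001] F [-0.1 -0.7 -0.1] w 85.4 t 20.45
```

View pics/q_wrist.png

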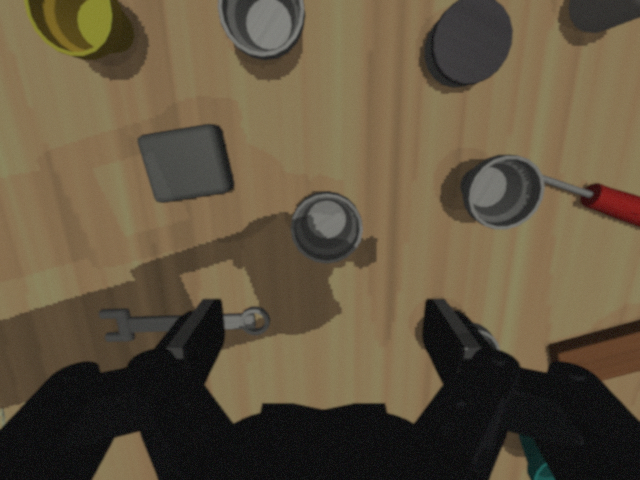

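```bash
python3 -m crank '[{"angular":[0,0,0],"delta_pos":[0.03,0.11,0.85],"gripper":1},{"angular":[0,0,0],"delta_pos":[0,0,0.85],"gripper":1},{"angular":[0,0,0],"delta_pos":[0,0,0.85],"gripper":1},{"angular":[0,0,0],"delta_pos":[0,0,0.85],"gripper":1},{"angular":[0,0,0],"delta_pos":[0,0,0.85],"gripper":1},{"angular":[0,0,0],"delta_pos":[0,0,0.8],"gripper":1},{"angular":[0,0,0],"delta_pos":[0,0,0],"gripper":0},{"angular":[0,0,0],"delta_pos":[0,0,0],"gripper":0},{"angular":[0,0,0],"delta_pos":[0,0,0],"gripper":0},{"angular":[0,0,0],"delta_pos":[0,0,0],"gripper":0},{"angular":[0,0,0],"delta_pos":[0,0,0],"gripper":0}]'
python3 - <<'E'
from h import *
to([.467,-.127,.098])
f=grab_frame('wrist');save(f,'r_wrist.png')
E
```

```text
time: 21.82
tool_pos: [0.5044, 0.2185, 0.0508]
tool_rot: [0.0, 0.713, 0.701, 0.0]
contact_force: [0.4, -0.3, -0.0]
gripper_width: 0.7
rows xyz [-11.54  -1.04  -1.57] pos [0.5044 0.2185 0.0508] zax [ 0.001 -0.    -1.   ] xax [ 0.017  1.    -0.   ] F [ 0.4 -0.3 -0. ] w 59.5 t 21.82
```

View pics/r_wrist.png

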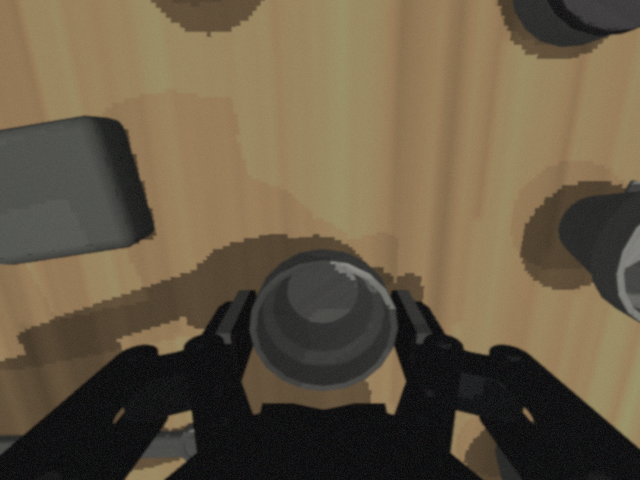

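```bash
python3 -m crank '[{"angular":[0,0,0],"delta_pos":[0,0,-0.5],"gripper":0},{"angular":[0,0,0],"delta_pos":[0,0,-0.9],"gripper":0},{"angular":[0,0,0],"delta_pos":[0,0,-1],"gripper":0},{"angular":[0,0,0],"delta_pos":[-0.84,-0.08,-0.8],"gripper":0},{"angular":[0,0,0],"delta_pos":[-1,-0.09,-0.8],"gripper":0},{"angular":[0,0,0],"delta_pos":[-1,-0.09,0],"gripper":0},{"angular":[0,0,0],"delta_pos":[-1,-0.09,0],"gripper":0},{"angular":[0,0,0],"delta_pos":[-1,-0.09,0],"gripper":0},{"angular":[0,0,0],"delta_pos":[-1,-0.09,0],"gripper":0},{"angular":[0,0,0],"delta_pos":[-1,-0.09,0],"gripper":0},{"angular":[0,0,0],"delta_pos":[-1,-0.09,0],"gripper":0},{"angular":[0,0,0],"delta_pos":[-1,-0.09,0],"gripper":0}]'
python3 -m crank '[{"angular":[0,0,0],"delta_pos":[-1,-0.09,0],"gripper":0},{"angular":[0,0,0],"delta_pos":[-1,-0.09,0],"gripper":0},{"angular":[0,0,0],"delta_pos":[-0.7,-0.06,0],"gripper":0},{"angular":[0,0,0],"delta_pos":[0,0,0],"gripper":0},{"angular":[0,0,0],"delta_pos":[0,0,0],"gripper":0},{"angular":[0,0,0],"delta_pos":[0,0,0],"gripper":0}]'
python3 - <<'E'
from h import *
to([.467,-.127,.099])
f=grab_frame('wrist');save(f,'s_wrist.png')
f=grab_frame('side');save(cv2.resize(f[90:300,280:480],None,fx=3,fy=3,interpolation=cv2.INTER_CUBIC),'s_side.png')
E
```

```text
time: 23.38
tool_pos: [0.4755, -0.0473, 0.1717]
tool_rot: [0.001, 0.713, 0.701, 0.0]
contact_force: [0.5, 0.5, -1.3]
gripper_width: 0.701
time: 24.12
tool_pos: [0.467, -0.1264, 0.1708]
tool_rot: [0.0, 0.713, 0.701, -0.0]
contact_force: [-0.7, 0.5, -1.4]
gripper_width: 0.701
rows xyz [-0.02 -0.    2.39] pos [ 0.467  -0.1264  0.1708] zax [ 0. -0. -1.] xax [ 0.016  1.    -0.   ] F [-0.7  0.5 -1.4] w 59.6 t 24.12
```

View pics/s_wrist.png

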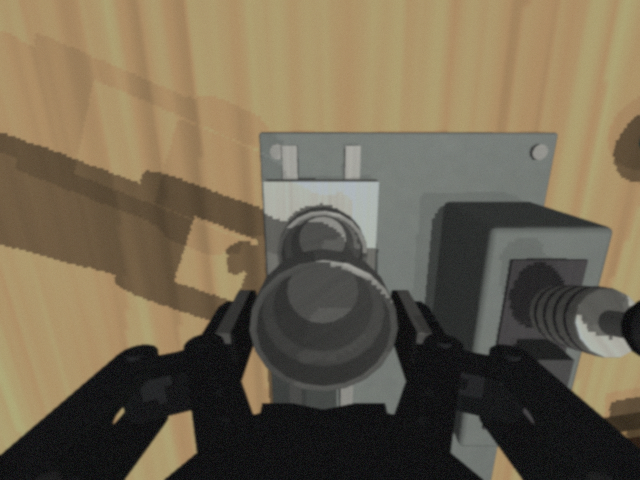

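View pics/s_side.png

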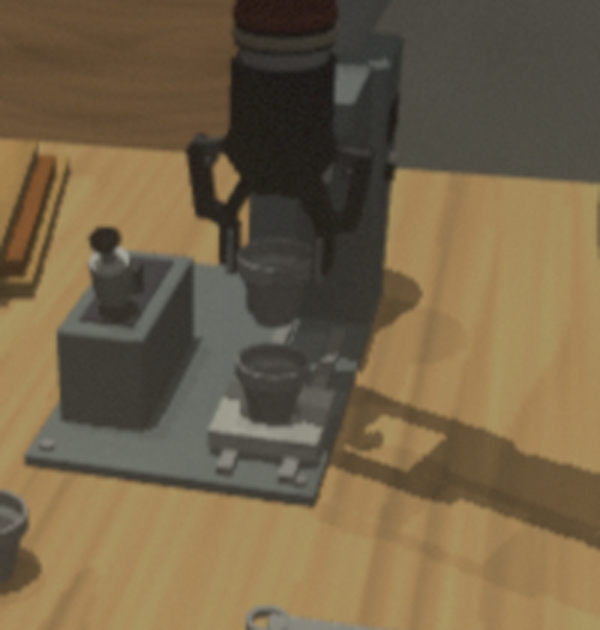

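```bash
python3 -m crank '[{"angular":[0,0,0],"delta_pos":[-0.02,0,0.7],"gripper":0},{"angular":[0,0,0],"delta_pos":[0,0,0.7],"gripper":0},{"angular":[0,0,0],"delta_pos":[0,0,0.5],"gripper":0},{"angular":[0,0,0],"delta_pos":[0,0,0.4],"gripper":0},{"angular":[0,0,0],"delta_pos":[0,0,0.06],"gripper":0},{"angular":[0,0,0],"delta_pos":[0,0,0],"gripper":0},{"angular":[0,0,0],"delta_pos":[0,0,0],"gripper":0}]'
python3 - <<'E'
from h import *
to([.467,-.127,.099])
f=grab_frame('side');save(cv2.resize(f[90:300,280:480],None,fx=3,fy=3,interpolation=cv2.INTER_CUBIC),'t_side.png')
E
```

```text
time: 25.1
tool_pos: [0.4675, -0.1281, 0.1006]
tool_rot: [0.001, 0.713, 0.701, 0.0]
contact_force: [-0.0, -0.1, -1.2]
gripper_width: 0.697
rows xyz [ 0.03 -0.02  0.05] pos [ 0.4675 -0.1281  0.1006] zax [ 0.001 -0.001 -1.   ] xax [ 0.017  1.    -0.001] F [-0.  -0.1 -1.2] w 59.2 t 25.1
```

View pics/t_side.png

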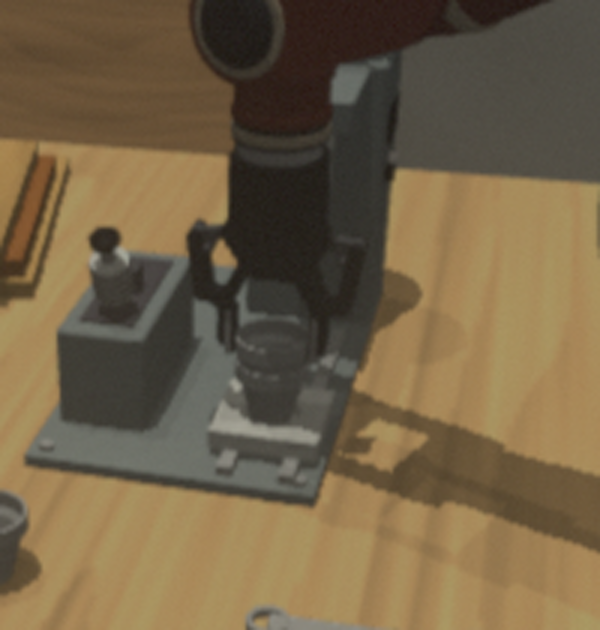

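Nested with no contact force. I'll release, rise and check.

```bash
python3 -m crank '[{"angular":[0,0,0],"delta_pos":[0,0,0.04],"gripper":0},{"angular":[0,0,0],"delta_pos":[0,0,0],"gripper":1},{"angular":[0,0,0],"delta_pos":[0,0,0],"gripper":1},{"angular":[0,0,0],"delta_pos":[0,0,0],"gripper":1},{"angular":[0,0,0],"delta_pos":[0,0,-0.6],"gripper":1},{"angular":[0,0,0],"delta_pos":[0,0,-1],"gripper":1},{"angular":[0,0,0],"delta_pos":[0,0,-1],"gripper":1},{"angular":[0,0,0],"delta_pos":[0,0,-1],"gripper":1},{"angular":[0,0,0],"delta_pos":[0,0,-1],"gripper":1},{"angular":[0,0,0],"delta_pos":[0,0,-0.8],"gripper":1},{"angular":[0,0,0],"delta_pos":[0,0,0],"gripper":1}]'
python3 - <<'E'
from h import *
to([.6338,.0928,.2])
f,c,o=cups(z=.048,M=CUP);save(f,'u_wrist.png')
f=grab_frame('side');save(cv2.resize(f[90:300,280:480],None,fx=3,fy=3,interpolation=cv2.INTER_CUBIC),'u_side.png')
E
```

```text
time: 26.52
tool_pos: [0.4682, -0.1283, 0.2644]
tool_rot: [0.003, 0.713, 0.701, 0.001]
contact_force: [0.7, 0.4, -0.7]
gripper_width: 1.003
rows xyz [7.47 5.38 2.16] pos [ 0.4682 -0.1283  0.2644] zax [ 0.006 -0.003 -1.   ] xax [ 0.017  1.    -0.003] F [ 0.7  0.4 -0.7] w 85.3 t 26.52
cup0 0.58 bbox [286.5 188.5 354.5 255.5] xy [ 0.4675 -0.1274] err [-0.4 -1.   0.4  1.2]
```

View pics/u_wrist.png

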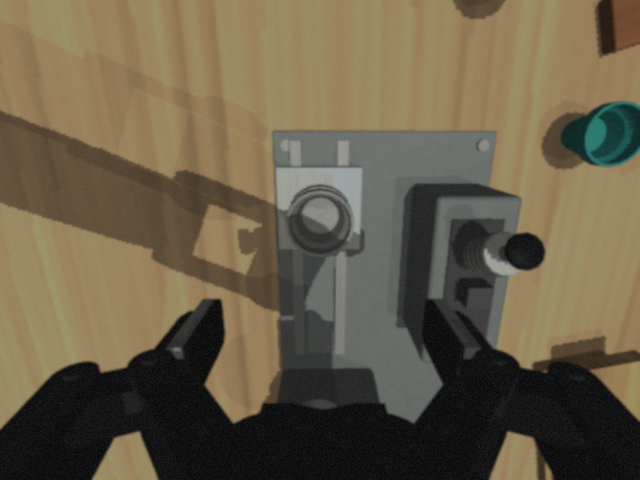

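View pics/u_side.png

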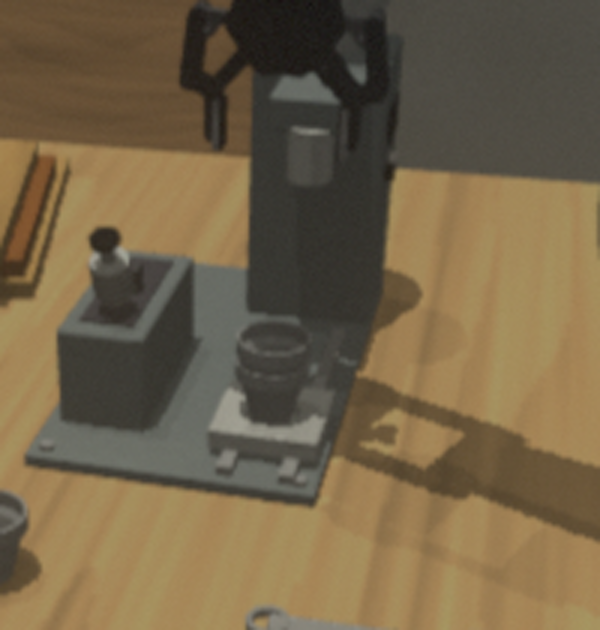

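```bash
python3 -m crank '[{"angular":[0,0,0],"delta_pos":[0.75,0.54,0],"gripper":1},{"angular":[0,0,0],"delta_pos":[0.75,0.54,0],"gripper":1},{"angular":[0,0,0],"delta_pos":[0.75,0.54,0],"gripper":1},{"angular":[0,0,0],"delta_pos":[0.75,0.54,0.2],"gripper":1},{"angular":[0,0,0],"delta_pos":[0.75,0.54,0.3],"gripper":1},{"angular":[0,0,0],"delta_pos":[0.75,0.54,0.3],"gripper":1},{"angular":[0,0,0],"delta_pos":[0.75,0.54,0.3],"gripper":1},{"angular":[0,0,0],"delta_pos":[0.75,0.54,0.3],"gripper":1},{"angular":[0,0,0],"delta_pos":[0.75,0.54,0.3],"gripper":1},{"angular":[0,0,0],"delta_pos":[0.72,0.54,0.3],"gripper":1},{"angular":[0,0,0],"delta_pos":[0,0,0],"gripper":1},{"angular":[0,0,0],"delta_pos":[0,0,0],"gripper":1}]'
python3 - <<'E'
from h import *
f,c,o=cups();save(f,'v_wrist.png')
st=state(); o=min(o,key=lambda v:np.linalg.norm(v-st['tool_pos'][:2])); to([*o,.050])
E
```

```text
time: 28.18
tool_pos: [0.6321, 0.0931, 0.1995]
tool_rot: [-0.0, 0.713, 0.701, -0.001]
contact_force: [-0.2, -0.6, 0.3]
gripper_width: 0.999
cup0 0.82 bbox [287.5 192.5 359.5 265.5] xy [0.6326 0.0925] err [-0.4  0.1  0.4 -0. ]
cup0 0.74 bbox [106.5 446.5 156.5 479.5] xy [ 0.4202 -0.2068] err [-1.8 -2.8 13.5 40.1]
cup0 0.74 bbox [412.5 339.5 441.5 402.5] xy [ 0.7154 -0.0596] err [-33.2  -3.4   3.2   6.9]
cup0 0.72 bbox [120.5 434.5 143.5 456.5] xy [ 0.4391 -0.1882] err [-1.8 -3.  39.5 50.7]
rows xyz [-0.01  0.01  5.02] pos [0.6324 0.0928 0.2005] zax [-0.    -0.001 -1.   ] xax [ 0.018  1.    -0.001] F [-0.1  0.2 -0.2] w 84.8 t 28.27
```

View pics/v_wrist.png

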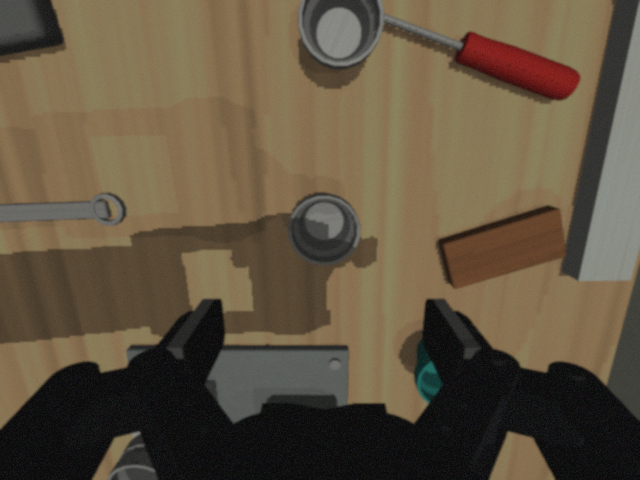

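```bash
python3 -m crank '[{"angular":[0,0,0],"delta_pos":[-0.01,0.01,0.85],"gripper":1},{"angular":[0,0,0],"delta_pos":[0,0,0.85],"gripper":1},{"angular":[0,0,0],"delta_pos":[0,0,0.85],"gripper":1},{"angular":[0,0,0],"delta_pos":[0,0,0.85],"gripper":1},{"angular":[0,0,0],"delta_pos":[0,0,0.85],"gripper":1},{"angular":[0,0,0],"delta_pos":[0,0,0.77],"gripper":1},{"angular":[0,0,0],"delta_pos":[0,0,0],"gripper":0},{"angular":[0,0,0],"delta_pos":[0,0,0],"gripper":0},{"angular":[0,0,0],"delta_pos":[0,0,0],"gripper":0},{"angular":[0,0,0],"delta_pos":[0,0,0],"gripper":0},{"angular":[0,0,0],"delta_pos":[0,0,0],"gripper":0}]'
python3 - <<'E'
from h import *
to([.4675,-.127,.19])
f=grab_frame('wrist');save(f,'w_wrist.png')
E
```

```text
time: 29.65
tool_pos: [0.6334, 0.0932, 0.0505]
tool_rot: [0.0, 0.713, 0.701, 0.0]
contact_force: [0.6, -0.4, 1.4]
gripper_width: 0.705
rows xyz [-7.44 -5.4  -4.65] pos [0.6334 0.0932 0.0505] zax [ 0.001 -0.    -1.   ] xax [ 0.017  1.    -0.   ] F [ 0.6 -0.4  1.4] w 60.0 t 29.65
```

View pics/w_wrist.png

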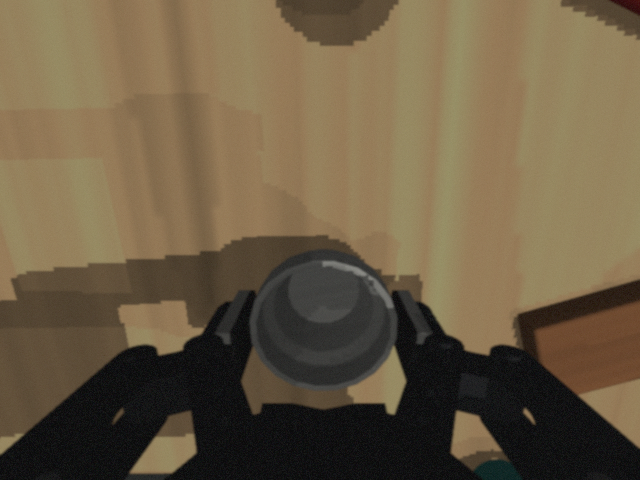

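```bash
python3 -m crank '[{"angular":[0,0,0],"delta_pos":[0,0,-0.5],"gripper":0},{"angular":[0,0,0],"delta_pos":[0,0,-0.9],"gripper":0},{"angular":[0,0,0],"delta_pos":[0,0,-0.9],"gripper":0},{"angular":[0,0,0],"delta_pos":[0,-0.9,-0.6],"gripper":0},{"angular":[0,0,0],"delta_pos":[0,-0.9,-0.6],"gripper":0},{"angular":[0,0,0],"delta_pos":[0,-0.9,-0.6],"gripper":0},{"angular":[0,0,0],"delta_pos":[-0.5,-0.9,-0.55],"gripper":0},{"angular":[0,0,0],"delta_pos":[-0.8,-0.9,0],"gripper":0},{"angular":[0,0,0],"delta_pos":[-0.9,-0.9,0],"gripper":0},{"angular":[0,0,0],"delta_pos":[-1,0,0],"gripper":0},{"angular":[0,0,0],"delta_pos":[-1,0,0],"gripper":0},{"angular":[0,0,0],"delta_pos":[-1,0,0],"gripper":0}]'
python3 -m crank '[{"angular":[0,0,0],"delta_pos":[-1,0,0],"gripper":0},{"angular":[0,0,0],"delta_pos":[-0.8,0,0],"gripper":0},{"angular":[0,0,0],"delta_pos":[-0.44,0,0],"gripper":0},{"angular":[0,0,0],"delta_pos":[0,0,0],"gripper":0},{"angular":[0,0,0],"delta_pos":[0,0,0],"gripper":0},{"angular":[0,0,0],"delta_pos":[0,0,0],"gripper":0}]'
python3 - <<'E'
from h import *
to([.4675,-.127,.119])
f=grab_frame('wrist');save(f,'x_wrist.png')
E
```

```text
time: 31.2
tool_pos: [0.4684, -0.0609, 0.1906]
tool_rot: [0.001, 0.713, 0.701, 0.0]
contact_force: [0.2, -1.1, -1.3]
gripper_width: 0.703
time: 31.95
tool_pos: [0.4673, -0.1264, 0.1894]
tool_rot: [0.0, 0.713, 0.701, -0.0]
contact_force: [0.1, 0.4, -1.7]
gripper_width: 0.699
rows xyz [-0.02  0.01  2.35] pos [ 0.4673 -0.1264  0.1894] zax [-0. -0. -1.] xax [ 0.016  1.    -0.   ] F [ 0.1  0.4 -1.7] w 59.4 t 31.95
```

View pics/x_wrist.png

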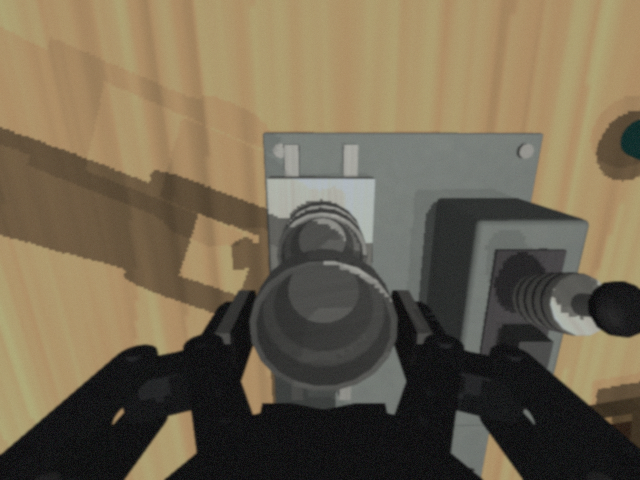

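```bash
python3 -m crank '[{"angular":[0,0,0],"delta_pos":[-0.02,0,0.7],"gripper":0},{"angular":[0,0,0],"delta_pos":[0,0,0.7],"gripper":0},{"angular":[0,0,0],"delta_pos":[0,0,0.5],"gripper":0},{"angular":[0,0,0],"delta_pos":[0,0,0.38],"gripper":0},{"angular":[0,0,0],"delta_pos":[0,0,0.05],"gripper":0},{"angular":[0,0,0],"delta_pos":[0,0,0],"gripper":0},{"angular":[0,0,0],"delta_pos":[0,0,0],"gripper":0}]'
python3 - <<'E'
from h import *
to([.4675,-.127,.119])
f=grab_frame('side');save(cv2.resize(f[90:300,280:480],None,fx=3,fy=3,interpolation=cv2.INTER_CUBIC),'y_side.png')
E
```

```text
time: 32.88
tool_pos: [0.4678, -0.128, 0.1204]
tool_rot: [0.001, 0.713, 0.701, 0.0]
contact_force: [0.5, 0.0, -1.6]
gripper_width: 0.699
rows xyz [ 0.03 -0.01  0.05] pos [ 0.4678 -0.128   0.1204] zax [ 0.001 -0.001 -1.   ] xax [ 0.017  1.    -0.001] F [ 0.5  0.  -1.6] w 59.5 t 32.88
```

View pics/y_side.png

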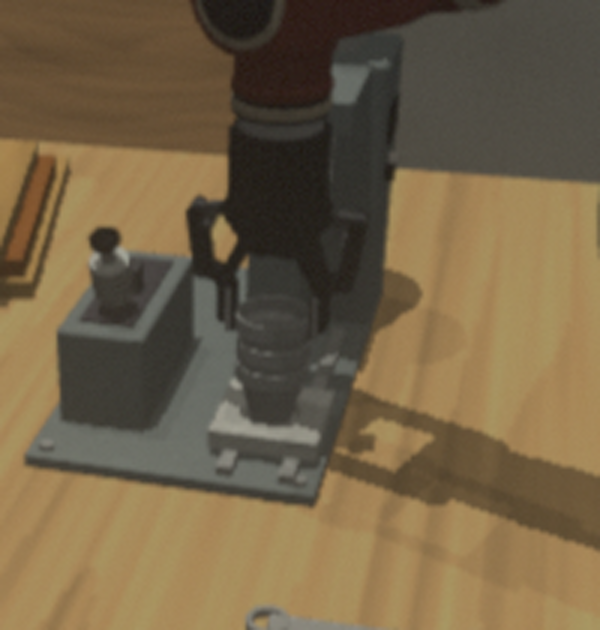

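```bash
python3 -m crank '[{"angular":[0,0,0],"delta_pos":[0,0,0.04],"gripper":0},{"angular":[0,0,0],"delta_pos":[0,0,0],"gripper":1},{"angular":[0,0,0],"delta_pos":[0,0,0],"gripper":1},{"angular":[0,0,0],"delta_pos":[0,0,0],"gripper":1},{"angular":[0,0,0],"delta_pos":[0,0,-0.6],"gripper":1},{"angular":[0,0,0],"delta_pos":[0,0,-1],"gripper":1},{"angular":[0,0,0],"delta_pos":[0,0,-1],"gripper":1},{"angular":[0,0,0],"delta_pos":[0,0,-1],"gripper":1},{"angular":[0,0,0],"delta_pos":[0,0,-0.8],"gripper":1},{"angular":[0,0,0],"delta_pos":[0,0,0],"gripper":1},{"angular":[0,0,0],"delta_pos":[0,0,0],"gripper":1}]'
python3 - <<'E'
from h import *
to([.647,.2447,.2])
f,c,o=cups(z=.068,M=CUP);save(f,'z_wrist.png')
f=grab_frame('side');save(f,'z_side.png')
E
```

```text
time: 34.3
tool_pos: [0.467, -0.1276, 0.2499]
tool_rot: [-0.0, 0.713, 0.701, -0.0]
contact_force: [-0.5, 0.6, -0.1]
gripper_width: 0.995
rows xyz [12.51  5.79  1.66] pos [ 0.467  -0.1276  0.2499] zax [-0.001 -0.    -1.   ] xax [ 0.017  1.    -0.   ] F [-0.5  0.6 -0.1] w 84.6 t 34.3
cup0 0.8 bbox [285.5 195.5 362.5 272.5] xy [ 0.4682 -0.1274] err [-0.2 -0.2  0.2  0.2]
cup0 0.72 bbox [292.5 191.5 346.5 211.5] xy [ 0.4649 -0.1231] err [-11.7  -1.6  12.1  56.2]
cup0 0.54 bbox [304.5 187.5 349.5 202.5] xy [ 0.471 -0.12 ] err [-16.   -1.6  17.   61.5]
```

View pics/z_side.png

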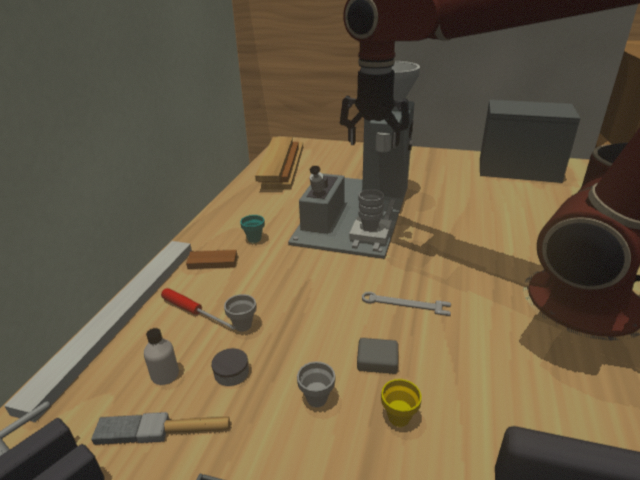

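```bash
python3 -m crank '[{"angular":[0,0,0],"delta_pos":[0.96,0.44,0],"gripper":1},{"angular":[0,0,0],"delta_pos":[0.96,0.44,0],"gripper":1},{"angular":[0,0,0],"delta_pos":[0.96,0.44,0],"gripper":1},{"angular":[0,0,0],"delta_pos":[0.96,0.44,0],"gripper":1},{"angular":[0,0,0],"delta_pos":[0.96,0.44,0],"gripper":1},{"angular":[0,0,0],"delta_pos":[0.96,0.44,0],"gripper":1},{"angular":[0,0,0],"delta_pos":[0.96,0.44,0.2],"gripper":1},{"angular":[0,0,0],"delta_pos":[0.96,0.44,0.2],"gripper":1},{"angular":[0,0,0],"delta_pos":[0.96,0.44,0.2],"gripper":1},{"angular":[0,0,0],"delta_pos":[0.96,0.44,0.3],"gripper":1},{"angular":[0,0,0],"delta_pos":[0.96,0.44,0.3],"gripper":1},{"angular":[0,0,0],"delta_pos":[0.96,0.44,0.3],"gripper":1}]'
python3 -m crank '[{"angular":[0,0,0],"delta_pos":[0.96,0.45,0.1],"gripper":1},{"angular":[0,0,0],"delta_pos":[0,0,0],"gripper":1},{"angular":[0,0,0],"delta_pos":[0,0,0],"gripper":1}]'
python3 - <<'E'
from h import *
f,c,o=cups();save(f,'ab_wrist.png')
st=state(); o=min(o,key=lambda v:np.linalg.norm(v-st['tool_pos'][:2])); to([*o,.050])
E
```

```text
time: 35.95
tool_pos: [0.6315, 0.2158, 0.2034]
tool_rot: [-0.0, 0.713, 0.701, -0.001]
contact_force: [-0.4, -0.3, 0.3]
gripper_width: 0.999
time: 36.33
tool_pos: [0.6452, 0.2431, 0.2012]
tool_rot: [-0.0, 0.713, 0.701, -0.001]
contact_force: [-0.2, -0.1, -0.1]
gripper_width: 1.003
cup0 0.89 bbox [289.5 189.5 361.5 261.5] xy [0.6475 0.2451] err [-0.2 -0.3  0.2  0.4]
cup0 0.65 bbox [ 18.5   7.5 126.5 100.5] xy [0.4594 0.3769] err [-0.3 -0.7  0.4  1.1]
rows xyz [0.08 0.07 5.07] pos [0.6454 0.2428 0.202 ] zax [-0.001 -0.001 -1.   ] xax [ 0.018  1.    -0.001] F [ 0.6 -1.1  0.1] w 84.8 t 36.42
```

View pics/ab_wrist.png

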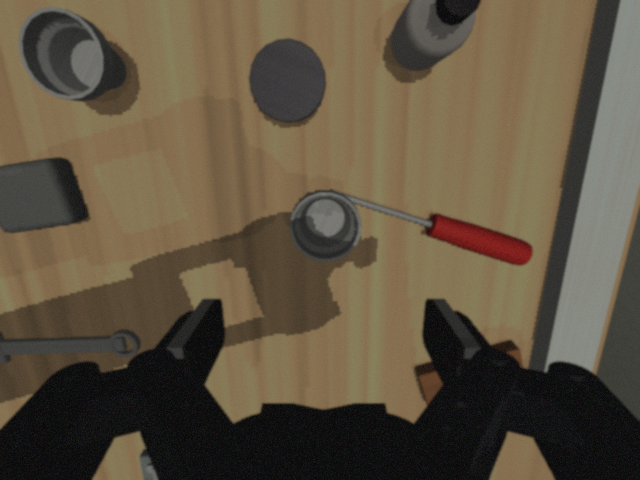

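```bash
python3 -m crank '[{"angular":[0,0,0],"delta_pos":[0.07,0.06,0.85],"gripper":1},{"angular":[0,0,0],"delta_pos":[0,0,0.85],"gripper":1},{"angular":[0,0,0],"delta_pos":[0,0,0.85],"gripper":1},{"angular":[0,0,0],"delta_pos":[0,0,0.85],"gripper":1},{"angular":[0,0,0],"delta_pos":[0,0,0.85],"gripper":1},{"angular":[0,0,0],"delta_pos":[0,0,0.82],"gripper":1},{"angular":[0,0,0],"delta_pos":[0,0,0],"gripper":0},{"angular":[0,0,0],"delta_pos":[0,0,0],"gripper":0},{"angular":[0,0,0],"delta_pos":[0,0,0],"gripper":0},{"angular":[0,0,0],"delta_pos":[0,0,0],"gripper":0},{"angular":[0,0,0],"delta_pos":[0,0,0],"gripper":0}]'
python3 - <<'E'
from h import *
to([.468,-.127,.21])
f=grab_frame('wrist');save(f,'ac_wrist.png')
E
```

```text
time: 37.8
tool_pos: [0.6477, 0.2457, 0.0505]
tool_rot: [0.0, 0.713, 0.701, 0.0]
contact_force: [0.7, 1.0, -2.3]
gripper_width: 0.718
rows xyz [-12.53  -5.77  -5.32] pos [0.6477 0.2457 0.0505] zax [ 0.001 -0.    -1.   ] xax [ 0.017  1.    -0.   ] F [ 0.7  1.  -2.3] w 61.0 t 37.8
```

View pics/ac_wrist.png

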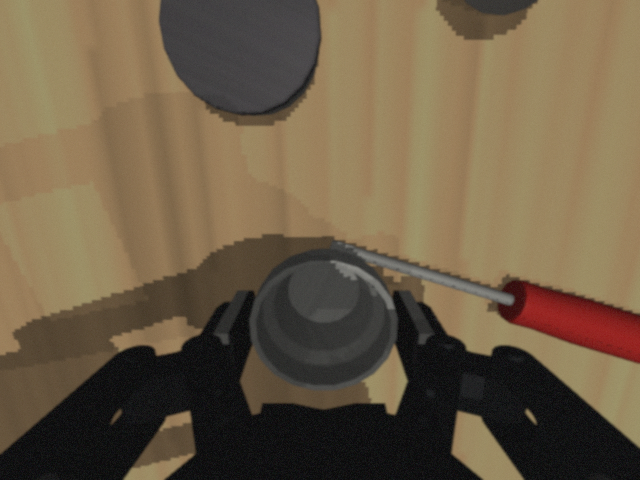

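```bash
python3 -m crank '[{"angular":[0,0,0],"delta_pos":[0,0,-0.5],"gripper":0},{"angular":[0,0,0],"delta_pos":[0,0,-0.9],"gripper":0},{"angular":[0,0,0],"delta_pos":[0,0,-0.9],"gripper":0},{"angular":[0,0,0],"delta_pos":[-0.5,-0.7,-0.8],"gripper":0},{"angular":[0,0,0],"delta_pos":[-0.8,-0.7,-0.8],"gripper":0},{"angular":[0,0,0],"delta_pos":[-0.9,-0.7,-0.8],"gripper":0},{"angular":[0,0,0],"delta_pos":[-0.9,-0.7,-0.62],"gripper":0},{"angular":[0,0,0],"delta_pos":[-0.9,-0.7,0],"gripper":0},{"angular":[0,0,0],"delta_pos":[-0.9,-0.7,0],"gripper":0},{"angular":[0,0,0],"delta_pos":[-0.9,-0.7,0],"gripper":0},{"angular":[0,0,0],"delta_pos":[-0.9,-0.7,0],"gripper":0},{"angular":[0,0,0],"delta_pos":[-0.9,-0.17,0],"gripper":0}]'
python3 -m crank '[{"angular":[0,0,0],"delta_pos":[-1,0,0],"gripper":0},{"angular":[0,0,0],"delta_pos":[-1,0,0],"gripper":0},{"angular":[0,0,0],"delta_pos":[-1,0,0],"gripper":0},{"angular":[0,0,0],"delta_pos":[-1,0,0],"gripper":0},{"angular":[0,0,0],"delta_pos":[-0.6,0,0],"gripper":0},{"angular":[0,0,0],"delta_pos":[-0.33,0,0],"gripper":0},{"angular":[0,0,0],"delta_pos":[0,0,0],"gripper":0},{"angular":[0,0,0],"delta_pos":[0,0,0],"gripper":0},{"angular":[0,0,0],"delta_pos":[0,0,0],"gripper":0}]'
python3 - <<'E'
from h import *
to([.468,-.127,.139])
f=grab_frame('wrist');save(f,'ad_wrist.png')
E
```

```text
time: 39.35
tool_pos: [0.4696, 0.0201, 0.211]
tool_rot: [0.001, 0.713, 0.701, 0.0]
contact_force: [-0.5, -0.7, -1.4]
gripper_width: 0.713
time: 40.48
tool_pos: [0.4679, -0.1265, 0.2098]
tool_rot: [0.0, 0.713, 0.701, -0.0]
contact_force: [0.8, -0.1, -0.6]
gripper_width: 0.713
rows xyz [-0.02  0.    2.36] pos [ 0.4679 -0.1265  0.2098] zax [-0. -0. -1.] xax [ 0.016  1.    -0.   ] F [ 0.8 -0.1 -0.6] w 60.6 t 40.48
```

View pics/ad_wrist.png

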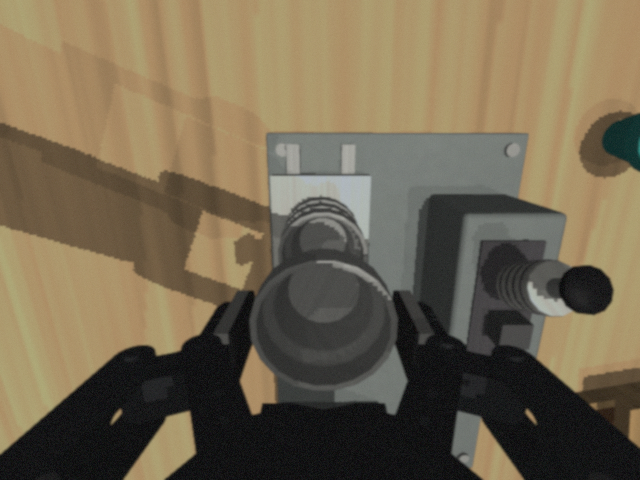

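```bash
python3 -m crank '[{"angular":[0,0,0],"delta_pos":[-0.02,0,0.7],"gripper":0},{"angular":[0,0,0],"delta_pos":[0,0,0.7],"gripper":0},{"angular":[0,0,0],"delta_pos":[0,0,0.5],"gripper":0},{"angular":[0,0,0],"delta_pos":[0,0,0.38],"gripper":0},{"angular":[0,0,0],"delta_pos":[0,0,0.05],"gripper":0},{"angular":[0,0,0],"delta_pos":[0,0,0],"gripper":0},{"angular":[0,0,0],"delta_pos":[0,0,0],"gripper":0}]'
python3 - <<'E'
from h import *
to([.468,-.127,.139])
f=grab_frame('side');save(cv2.resize(f[90:300,280:480],None,fx=3,fy=3,interpolation=cv2.INTER_CUBIC),'ae_side.png')
E
```

```text
time: 41.4
tool_pos: [0.4684, -0.1281, 0.1409]
tool_rot: [0.001, 0.713, 0.701, 0.0]
contact_force: [0.2, -0.0, 0.3]
gripper_width: 0.715
rows xyz [ 0.04 -0.01  0.06] pos [ 0.4684 -0.1281  0.1409] zax [ 0.001 -0.001 -1.   ] xax [ 0.017  1.    -0.001] F [ 0.2 -0.   0.3] w 60.7 t 41.4
```

View pics/ae_side.png

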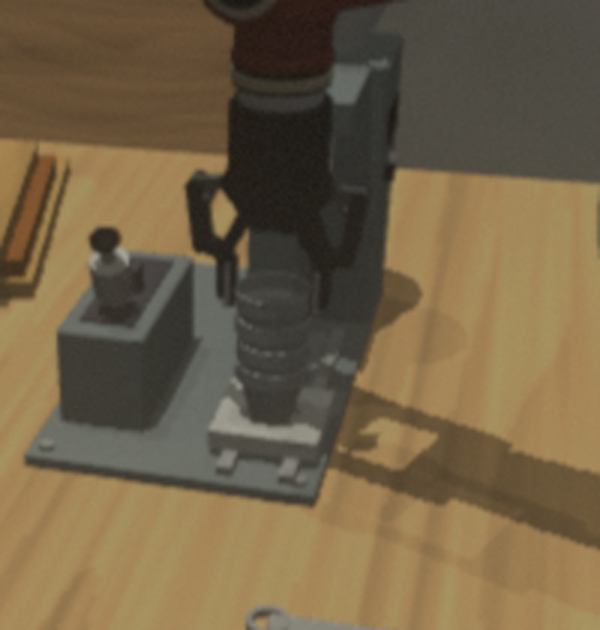

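```bash
python3 -m crank '[{"angular":[0,0,0],"delta_pos":[0,0,0.05],"gripper":0},{"angular":[0,0,0],"delta_pos":[0,0,0],"gripper":1},{"angular":[0,0,0],"delta_pos":[0,0,0],"gripper":1},{"angular":[0,0,0],"delta_pos":[0,0,0],"gripper":1},{"angular":[0,0,0],"delta_pos":[0,0,-0.6],"gripper":1},{"angular":[0,0,0],"delta_pos":[0,0,-1],"gripper":1},{"angular":[0,0,0],"delta_pos":[0,0,-1],"gripper":1},{"angular":[0,0,0],"delta_pos":[0,0,-1],"gripper":1},{"angular":[0,0,0],"delta_pos":[0,0,-0.8],"gripper":1},{"angular":[0,0,0],"delta_pos":[0,0,0],"gripper":1},{"angular":[0,0,0],"delta_pos":[0,0,0],"gripper":1}]'
python3 - <<'E'
from h import *
to([.4594,.3769,.2])
f,c,o=cups(z=.088,M=CUP);save(f,'af_wrist.png')
f=grab_frame('side');save(f,'af_side.png')
E
```

```text
time: 42.82
tool_pos: [0.4675, -0.1276, 0.27]
tool_rot: [-0.0, 0.713, 0.701, -0.0]
contact_force: [-0.5, 0.0, -0.4]
gripper_width: 0.999
rows xyz [16.81 -0.56  2.33] pos [ 0.4675 -0.1276  0.27  ] zax [-0.001 -0.    -1.   ] xax [ 0.017  1.    -0.   ] F [-0.5  0.  -0.4] w 84.9 t 42.83
cup0 0.98 bbox [285.5 194.5 362.5 272.5] xy [ 0.4688 -0.127 ] err [-0.2  0.3  0.2 -0.3]
cup0 0.77 bbox [297.5 185.5 345.5 198.5] xy [ 0.4672 -0.1184] err [-14.8  -1.6  15.4  63.7]
cup0 0.74 bbox [324.5 192.5 347.5 202.5] xy [ 0.4743 -0.124 ] err [-32.3  -1.6  22.4  66.1]
cup0 0.63 bbox [310.5 188.5 331.5 192.5] xy [ 0.468  -0.1208] err [-26.6  -1.6  30.4  72.4]
```

View pics/af_side.png

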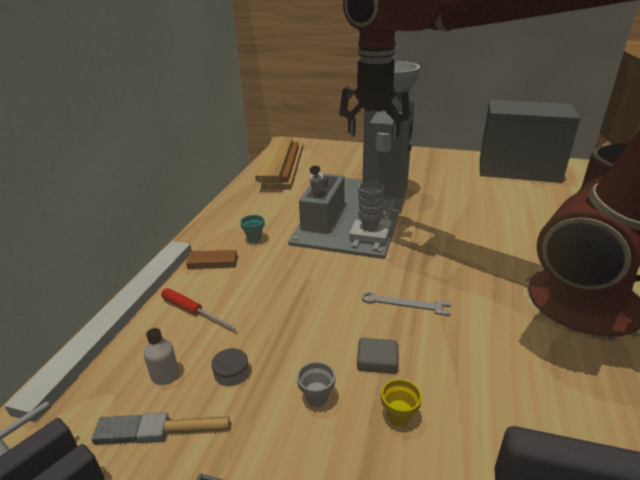

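```bash
python3 -m crank '[{"angular":[0,0,0],"delta_pos":[0.6,0,0],"gripper":1},{"angular":[0,0,0],"delta_pos":[1,-0.05,0],"gripper":1},{"angular":[0,0,0],"delta_pos":[1,-0.05,0],"gripper":1},{"angular":[0,0,0],"delta_pos":[1,-0.05,0],"gripper":1},{"angular":[0,0,0],"delta_pos":[1,-0.05,0],"gripper":1},{"angular":[0,0,0],"delta_pos":[1,-0.05,0.1],"gripper":1},{"angular":[0,0,0],"delta_pos":[1,-0.05,0.2],"gripper":1},{"angular":[0,0,0],"delta_pos":[1,-0.05,0.2],"gripper":1},{"angular":[0,0,0],"delta_pos":[1,-0.05,0.2],"gripper":1},{"angular":[0,0,0],"delta_pos":[1,-0.05,0.2],"gripper":1},{"angular":[0,0,0],"delta_pos":[1,-0.05,0.2],"gripper":1},{"angular":[0,0,0],"delta_pos":[1,-0.05,0.2],"gripper":1}]'
python3 -m crank '[{"angular":[0,0,0],"delta_pos":[1,0,0.2],"gripper":1},{"angular":[0,0,0],"delta_pos":[1,0,0.2],"gripper":1},{"angular":[0,0,0],"delta_pos":[1,0,0.2],"gripper":1},{"angular":[0,0,0],"delta_pos":[1,0,0.2],"gripper":1},{"angular":[0,0,0],"delta_pos":[0.8,0,0.2],"gripper":1},{"angular":[0,0,0],"delta_pos":[0.4,0,0],"gripper":1},{"angular":[0,0,0],"delta_pos":[0,0,0],"gripper":1},{"angular":[0,0,0],"delta_pos":[0,0,0],"gripper":1}]'
python3 - <<'E'
from h import *
f,c,o=cups();save(f,'ag_wrist.png')
st=state(); o=min(o,key=lambda v:np.linalg.norm(v-st['tool_pos'][:2])); to([*o,.050])
E
```

```text
time: 44.48
tool_pos: [0.4564, 0.2223, 0.2306]
tool_rot: [-0.0, 0.713, 0.701, -0.0]
contact_force: [-0.3, -0.2, 0.6]
gripper_width: 0.998
time: 45.48
tool_pos: [0.4601, 0.3761, 0.2015]
tool_rot: [0.0, 0.713, 0.701, -0.0]
contact_force: [0.2, 0.2, -0.0]
gripper_width: 1.001
cup0 0.56 bbox [286.5 190.5 358.5 263.5] xy [0.4602 0.3768] err [-0.1  0.2  0.1 -0.2]
rows xyz [ 0.03 -0.    5.05] pos [0.4603 0.3758 0.2016] zax [ 0. -0. -1.] xax [ 0.018  1.    -0.   ] F [-0.4  0.6  1.2] w 85.6 t 45.58
```

View pics/ag_wrist.png

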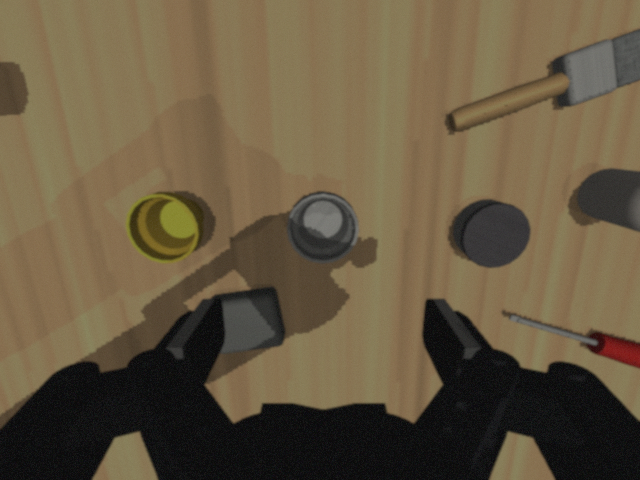

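```bash
python3 -m crank '[{"angular":[0,0,0],"delta_pos":[0.03,0,0.85],"gripper":1},{"angular":[0,0,0],"delta_pos":[0,0,0.85],"gripper":1},{"angular":[0,0,0],"delta_pos":[0,0,0.85],"gripper":1},{"angular":[0,0,0],"delta_pos":[0,0,0.85],"gripper":1},{"angular":[0,0,0],"delta_pos":[0,0,0.85],"gripper":1},{"angular":[0,0,0],"delta_pos":[0,0,0.8],"gripper":1},{"angular":[0,0,0],"delta_pos":[0,0,0],"gripper":0},{"angular":[0,0,0],"delta_pos":[0,0,0],"gripper":0},{"angular":[0,0,0],"delta_pos":[0,0,0],"gripper":0},{"angular":[0,0,0],"delta_pos":[0,0,0],"gripper":0},{"angular":[0,0,0],"delta_pos":[0,0,0],"gripper":0}]'
python3 - <<'E'
from h import *
to([.4685,-.127,.23])
f=grab_frame('wrist');save(f,'ah_wrist.png')
E
```

```text
time: 46.95
tool_pos: [0.4604, 0.3774, 0.0502]
tool_rot: [0.0, 0.713, 0.701, 0.0]
contact_force: [-0.4, -0.9, 0.4]
gripper_width: 0.695
rows xyz [-16.81   0.57  -5.99] pos [0.4604 0.3774 0.0502] zax [ 0.001 -0.    -1.   ] xax [ 0.017  1.    -0.   ] F [-0.4 -0.9  0.4] w 59.1 t 46.95
```

View pics/ah_wrist.png

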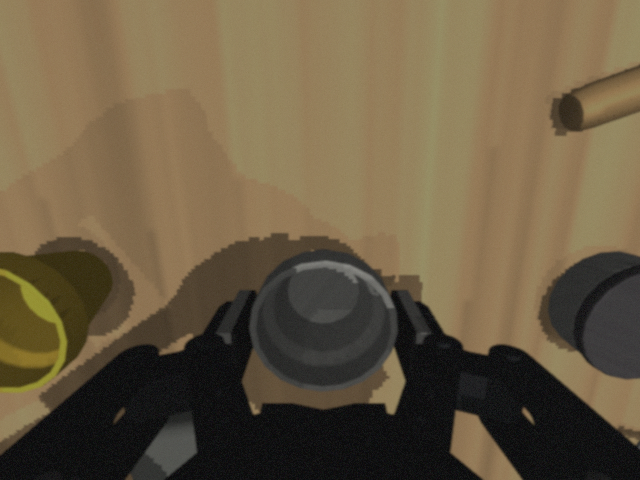

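```bash
python3 -m crank '[{"angular":[0,0,0],"delta_pos":[0,0,-0.5],"gripper":0},{"angular":[0,0,0],"delta_pos":[0,0,-0.9],"gripper":0},{"angular":[0,0,0],"delta_pos":[0,0,-0.9],"gripper":0},{"angular":[0,0,0],"delta_pos":[-0.5,0,-0.8],"gripper":0},{"angular":[0,0,0],"delta_pos":[-0.8,0.05,-0.8],"gripper":0},{"angular":[0,0,0],"delta_pos":[-0.95,0.05,-0.8],"gripper":0},{"angular":[0,0,0],"delta_pos":[-0.95,0.05,-0.8],"gripper":0},{"angular":[0,0,0],"delta_pos":[-0.95,0.05,-0.5],"gripper":0},{"angular":[0,0,0],"delta_pos":[-0.95,0.05,0],"gripper":0},{"angular":[0,0,0],"delta_pos":[-0.95,0.05,0],"gripper":0},{"angular":[0,0,0],"delta_pos":[-0.95,0.05,0],"gripper":0},{"angular":[0,0,0],"delta_pos":[-0.95,0.05,0],"gripper":0}]'
python3 -m crank '[{"angular":[0,0,0],"delta_pos":[-0.95,0.05,0],"gripper":0},{"angular":[0,0,0],"delta_pos":[-0.95,0.05,0],"gripper":0},{"angular":[0,0,0],"delta_pos":[-0.95,0.05,0],"gripper":0},{"angular":[0,0,0],"delta_pos":[-0.95,0.02,0],"gripper":0},{"angular":[0,0,0],"delta_pos":[-0.95,0,0],"gripper":0},{"angular":[0,0,0],"delta_pos":[-0.95,0,0],"gripper":0},{"angular":[0,0,0],"delta_pos":[-0.95,0,0],"gripper":0},{"angular":[0,0,0],"delta_pos":[-0.95,0,0],"gripper":0},{"angular":[0,0,0],"delta_pos":[-0.8,0,0],"gripper":0},{"angular":[0,0,0],"delta_pos":[-0.46,0,0],"gripper":0},{"angular":[0,0,0],"delta_pos":[0,0,0],"gripper":0},{"angular":[0,0,0],"delta_pos":[0,0,0],"gripper":0}]'
python3 - <<'E'
from h import *
to([.4685,-.127,.159])
f=grab_frame('wrist');save(f,'ai_wrist.png')
E
```

```text
time: 48.5
tool_pos: [0.4679, 0.1378, 0.2309]
tool_rot: [0.001, 0.713, 0.701, 0.0]
contact_force: [0.1, -0.5, -1.6]
gripper_width: 0.692
time: 50.0
tool_pos: [0.4685, -0.1266, 0.2301]
tool_rot: [0.0, 0.713, 0.701, 0.0]
contact_force: [0.2, -0.1, -1.7]
gripper_width: 0.697
rows xyz [-0.01  0.    2.37] pos [ 0.4685 -0.1266  0.2301] zax [ 0. -0. -1.] xax [ 0.017  1.    -0.   ] F [ 0.2 -0.1 -1.7] w 59.3 t 50.0
```

View pics/ai_wrist.png

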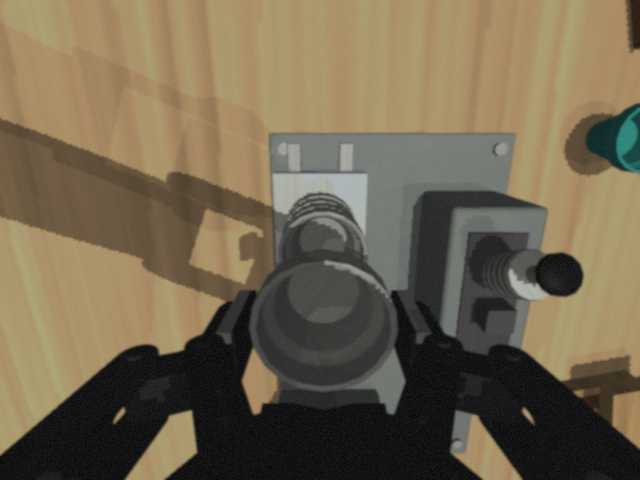

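```bash
python3 -m crank '[{"angular":[0,0,0],"delta_pos":[-0.02,0,0.7],"gripper":0},{"angular":[0,0,0],"delta_pos":[0,0,0.7],"gripper":0},{"angular":[0,0,0],"delta_pos":[0,0,0.5],"gripper":0},{"angular":[0,0,0],"delta_pos":[0,0,0.38],"gripper":0},{"angular":[0,0,0],"delta_pos":[0,0,0.05],"gripper":0},{"angular":[0,0,0],"delta_pos":[0,0,0],"gripper":0},{"angular":[0,0,0],"delta_pos":[0,0,0],"gripper":0}]'
python3 - <<'E'
from h import *
to([.4685,-.127,.159])
f=grab_frame('side');save(cv2.resize(f[90:300,280:480],None,fx=3,fy=3,interpolation=cv2.INTER_CUBIC),'aj_side.png')
E
```

```text
time: 50.92
tool_pos: [0.469, -0.128, 0.161]
tool_rot: [0.001, 0.713, 0.701, 0.0]
contact_force: [-0.2, 1.0, -1.6]
gripper_width: 0.697
rows xyz [ 0.03 -0.02  0.07] pos [ 0.469 -0.128  0.161] zax [ 0.001 -0.001 -1.   ] xax [ 0.017  1.    -0.001] F [-0.2  1.  -1.6] w 59.2 t 50.92
```

View pics/aj_side.png

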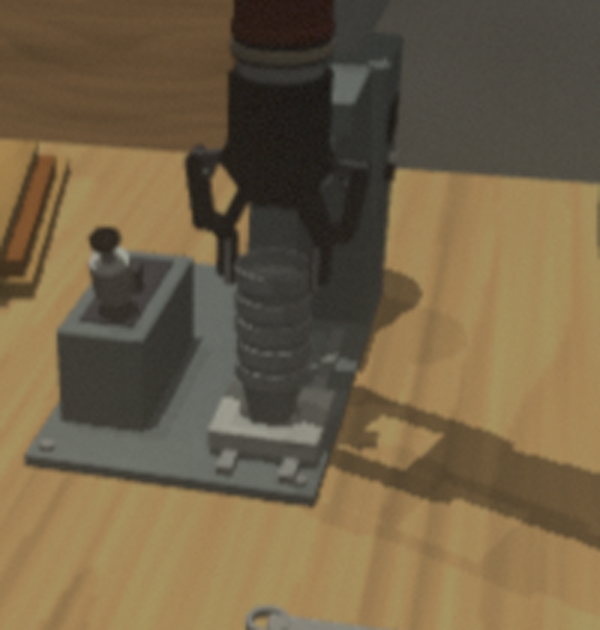

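```bash
python3 -m crank '[{"angular":[0,0,0],"delta_pos":[0,0,0.05],"gripper":0},{"angular":[0,0,0],"delta_pos":[0,0,0],"gripper":1},{"angular":[0,0,0],"delta_pos":[0,0,0],"gripper":1},{"angular":[0,0,0],"delta_pos":[0,0,0],"gripper":1},{"angular":[0,0,0],"delta_pos":[0,0,-0.6],"gripper":1},{"angular":[0,0,0],"delta_pos":[0,0,-1],"gripper":1},{"angular":[0,0,0],"delta_pos":[0,0,-1],"gripper":1},{"angular":[0,0,0],"delta_pos":[0,0,-1],"gripper":1},{"angular":[0,0,0],"delta_pos":[0,0,-0.8],"gripper":1},{"angular":[0,0,0],"delta_pos":[0,0,0],"gripper":1},{"angular":[0,0,0],"delta_pos":[0,0,0],"gripper":1}]'
python3 - <<'E'
from h import *
to([.606,-.1,.27])
f,c,o=cups(z=.108,M=CUP);save(f,'ak_wrist.png')
for d in landmark_of('wrist','collar_mid'): print(d['conf'],d['pixel'],onz(c,d['pixel'],.133))
f=grab_frame('side');save(f,'ak_side.png')
f=grab_frame('scene');save(f,'ak_scene.png')
E
```

```text
time: 52.35
tool_pos: [0.4682, -0.1276, 0.2901]
tool_rot: [-0.0, 0.713, 0.701, -0.0]
contact_force: [-0.3, 0.8, -0.7]
gripper_width: 0.997
rows xyz [1.   4.58 0.67] pos [ 0.4682 -0.1276  0.2901] zax [-0.001 -0.    -1.   ] xax [ 0.017  1.    -0.   ] F [-0.3  0.8 -0.7] w 84.8 t 52.35
cup0 0.86 bbox [548.5 104.5 628.5 165.5] xy [ 0.6589 -0.0642] err [-27.7  -1.3   1.4  24.3]
cup0 0.73 bbox [293.5 191.5 348.5 209.5] xy [ 0.4672 -0.1231] err [-11.2  -1.6  11.5  58.2]
cup0 0.73 bbox [280.5 164.5 361.5 240.5] xy [ 0.4675 -0.1022] err [ 0.7 -1.8 -0.7  2.2]
cup0 0.6 bbox [285.5 196.5 362.5 272.5] xy [ 0.4694 -0.1279] err [-0.2 -0.6  0.2  0.7]
cup0 0.6 bbox [297.5 188.5 339.5 201.5] xy [ 0.4656 -0.1207] err [-17.5  -1.6  18.4  63.4]
cup0 0.57 bbox [296.5 181.5 346.5 197.5] xy [ 0.4679 -0.1153] err [-14.   -1.6  14.4  61. ]
cup0 0.52 bbox [295.5 185.5 336.5 201.5] xy [ 0.4638 -0.1184] err [-18.   -1.6  19.1  60.7]
0.96 [479.8, 243.3] [ 0.60544152 -0.14479693  0.133     ]
```

View pics/ak_side.png

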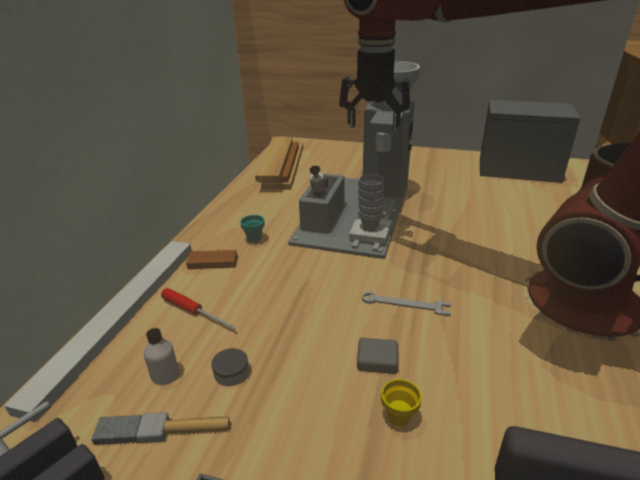

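View pics/ak_scene.png

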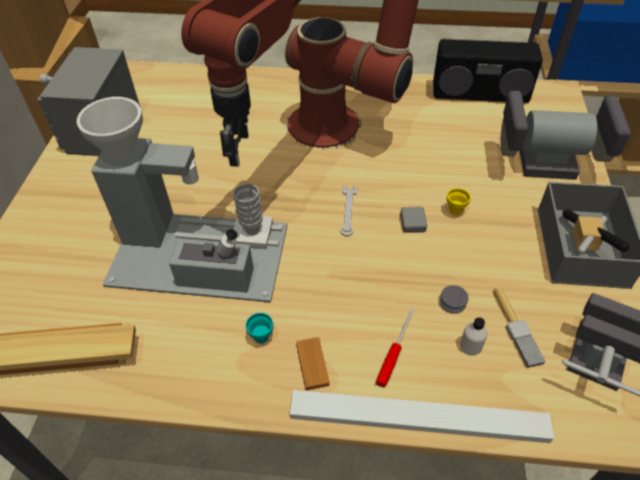

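View pics/ak_wrist.png

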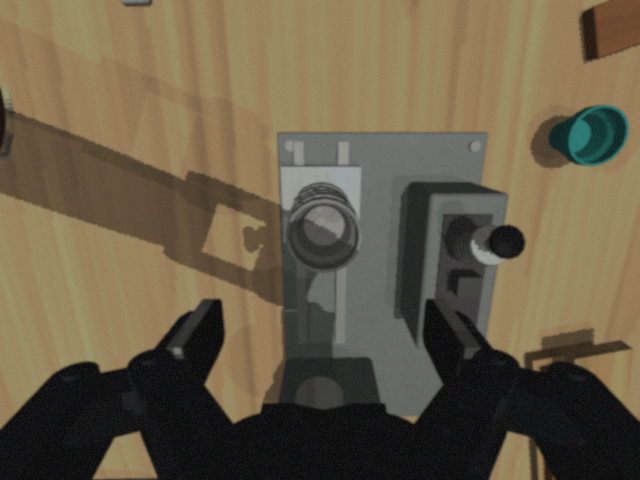

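```bash
python3 -m crank '[{"angular":[0,0,0],"delta_pos":[0.2,0.8,0],"gripper":1},{"angular":[0,0,0],"delta_pos":[0.2,0.95,0],"gripper":1},{"angular":[0,0,0],"delta_pos":[0.2,0.95,0],"gripper":1},{"angular":[0,0,0],"delta_pos":[0.2,0.95,0.3],"gripper":1},{"angular":[0,0,0],"delta_pos":[0.2,0.93,0.3],"gripper":1},{"angular":[0,-0.97,0],"delta_pos":[0,0,0],"gripper":1},{"angular":[0,-0.97,0],"delta_pos":[0,0,0],"gripper":1},{"angular":[0,-0.97,0],"delta_pos":[0,0,0],"gripper":1},{"angular":[0,-0.97,0],"delta_pos":[0,0,0],"gripper":1},{"angular":[0,-0.97,0],"delta_pos":[0,0,0],"gripper":1},{"angular":[0,0,0],"delta_pos":[0,0,0],"gripper":1},{"angular":[0,0,0],"delta_pos":[0,0,0],"gripper":1}]'
python3 - <<'E'
from h import *
a=np.array([0.007,.411,.912]);p=np.array([.605,-.192,.03])
to(p+a*.11); c=cam('wrist')
for r in (.113,.16): print(proj(c,p+a*r))
f=grab_frame('wrist');save(f,'al_wrist.png')
E
```

```text
time: 54.1
tool_pos: [0.6063, -0.1003, 0.2723]
tool_rot: [0.147, 0.697, 0.685, -0.15]
contact_force: [0.5, -0.2, -0.0]
gripper_width: 1.001
rows xyz [0.53 0.01 4.95] pos [ 0.6063 -0.1003  0.2723] zax [-0.008 -0.41  -0.912] xax [ 0.016  0.912 -0.41 ] F [ 0.5 -0.2 -0. ] w 85.1 t 54.1
[[322.65683935 210.96339957]]
[[322.40689157 225.35378389]]
```

View pics/al_wrist.png

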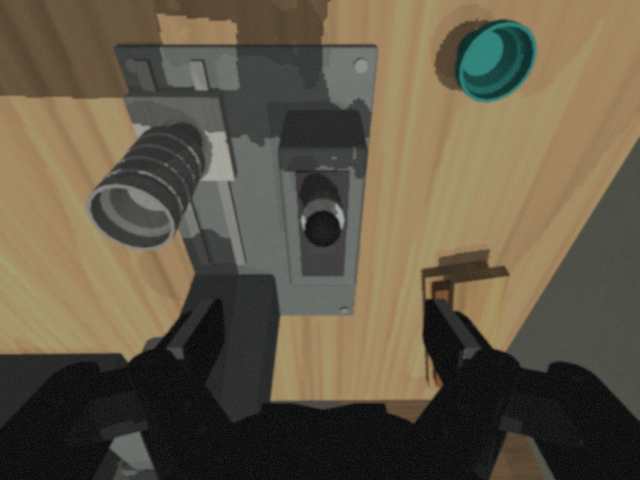

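```bash
python3 -m crank '[{"angular":[0,0,0],"delta_pos":[0.49,0.01,0.4],"gripper":1},{"angular":[0,0,0],"delta_pos":[0,0,0.8],"gripper":1},{"angular":[0,0,0],"delta_pos":[0,0,0.8],"gripper":1},{"angular":[0,0,0],"delta_pos":[0,0,0.8],"gripper":1},{"angular":[0,0,0],"delta_pos":[0,0,0.8],"gripper":1},{"angular":[0,0,0],"delta_pos":[0,0,0.7],"gripper":1},{"angular":[0,0,0],"delta_pos":[0,0,0.55],"gripper":1},{"angular":[0,0,0],"delta_pos":[0,0,0],"gripper":1},{"angular":[0,0,0],"delta_pos":[0,0,0],"gripper":1}]'
python3 - <<'E'
from h import *
a=np.array([0.007,.411,.912]);p=np.array([.605,-.192,.03])
to(p+a*.11); c=cam('wrist')
f=grab_frame('wrist');save(f,'am_wrist.png')
E
```

```text
time: 55.28
tool_pos: [0.6064, -0.1465, 0.1347]
tool_rot: [0.148, 0.697, 0.685, -0.15]
contact_force: [-0.3, -0.7, -0.6]
gripper_width: 1.0
rows xyz [ 0.05 -0.02  0.14] pos [ 0.6064 -0.1465  0.1347] zax [-0.006 -0.411 -0.911] xax [ 0.016  0.911 -0.411] F [-0.3 -0.7 -0.6] w 85.0 t 55.27
```

View pics/am_wrist.png

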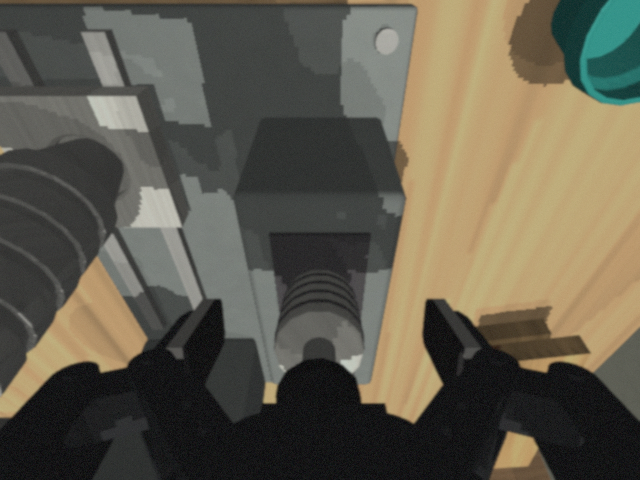

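```bash
python3 -m crank '[{"angular":[0,0,0],"delta_pos":[0,0,0.1],"gripper":1},{"angular":[0,0,0],"delta_pos":[0,0,0],"gripper":0},{"angular":[0,0,0],"delta_pos":[0,0,0],"gripper":0},{"angular":[0,0,0],"delta_pos":[0,0,0],"gripper":0},{"angular":[0,0,0],"delta_pos":[0,0,0],"gripper":0},{"angular":[0,0,0],"delta_pos":[0,0,0],"gripper":0},{"angular":[0,0,0],"delta_pos":[0,0,0],"gripper":0},{"angular":[0,0,0],"delta_pos":[0,0,0],"gripper":0}]'
python3 - <<'E'
from h import *
to([.605,-.192,.03])
E
python3 -m crank '[{"angular":[0,0,0],"delta_pos":[0,0,-0.2],"gripper":0},{"angular":[0,0,0],"delta_pos":[0,0,-0.2],"gripper":0},{"angular":[0,0,0],"delta_pos":[0,0,-0.15],"gripper":0},{"angular":[0,0,0],"delta_pos":[0,0,0],"gripper":0},{"angular":[0,0,0],"delta_pos":[0,0,0],"gripper":0}]'
python3 - <<'E'
from h import *
to([.605,-.192,.03])
f=grab_frame('wrist');save(f,'an_wrist.png')
E
```

```text
time: 56.32
tool_pos: [0.6049, -0.1476, 0.1316]
tool_rot: [0.146, 0.698, 0.685, -0.151]
contact_force: [-6.0, 2.0, 5.4]
gripper_width: 0.386
rows xyz [0.04 0.04 3.7 ] pos [ 0.6049 -0.1476  0.1316] zax [-0.01  -0.411 -0.912] xax [ 0.016  0.911 -0.411] F [-6.   2.   5.4] w 32.8 t 56.33
time: 56.95
tool_pos: [0.605, -0.1412, 0.1455]
tool_rot: [0.147, 0.697, 0.685, -0.151]
contact_force: [-4.1, -3.4, -3.0]
gripper_width: 0.384
rows xyz [0.04 0.04 4.21] pos [ 0.605  -0.1412  0.1455] zax [-0.01  -0.411 -0.911] xax [ 0.015  0.911 -0.411] F [-4.1 -3.4 -3. ] w 32.6 t 56.95
```

View pics/an_wrist.png

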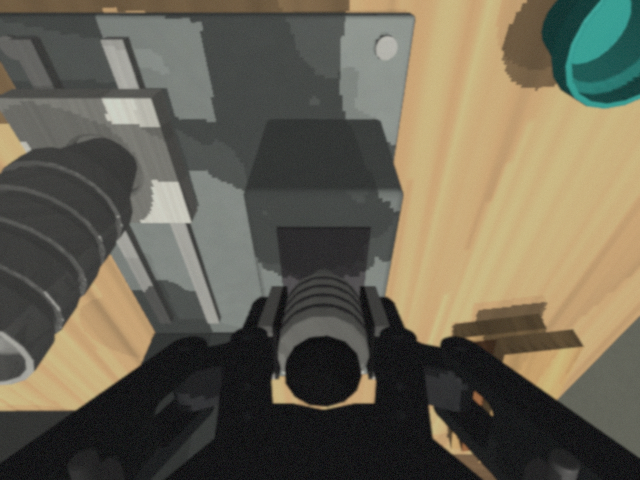

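```bash
python3 -m crank '[{"angular":[0,0.2,0],"delta_pos":[-0.074,0,0],"gripper":0},{"angular":[0,0.4,0],"delta_pos":[-0.148,0,0.003],"gripper":0},{"angular":[0,0.6,0],"delta_pos":[-0.222,0,0.006],"gripper":0},{"angular":[0,0.6,0],"delta_pos":[-0.222,0,0.006],"gripper":0},{"angular":[0,0.6,0],"delta_pos":[-0.222,0,0.006],"gripper":0},{"angular":[0,0.6,0],"delta_pos":[-0.222,0,0.006],"gripper":0},{"angular":[0,0.6,0],"delta_pos":[-0.222,0,0.006],"gripper":0},{"angular":[0,0.4,0],"delta_pos":[-0.148,0,0.003],"gripper":0},{"angular":[0,0.2,0],"delta_pos":[-0.074,0,0],"gripper":0},{"angular":[0,0,0],"delta_pos":[0,0,0],"gripper":0}]'
python3 - <<'E'
from h import *
to([.605,-.192,.03])
f=grab_frame('wrist');save(f,'ao_wrist.png')
f=grab_frame('side');save(cv2.resize(f[90:300,280:480],None,fx=3,fy=3,interpolation=cv2.INTER_CUBIC),'ao_side.png')
E
```

```text
time: 58.25
tool_pos: [0.6042, -0.1864, 0.1563]
tool_rot: [0.019, 0.713, 0.701, -0.021]
contact_force: [-5.0, -1.6, -4.9]
gripper_width: 0.387
rows xyz [0.05 0.04 4.22] pos [ 0.6042 -0.1864  0.1563] zax [-0.004 -0.056 -0.998] xax [ 0.017  0.998 -0.056] F [-5.  -1.6 -4.9] w 32.9 t 58.25
```

View pics/ao_side.png

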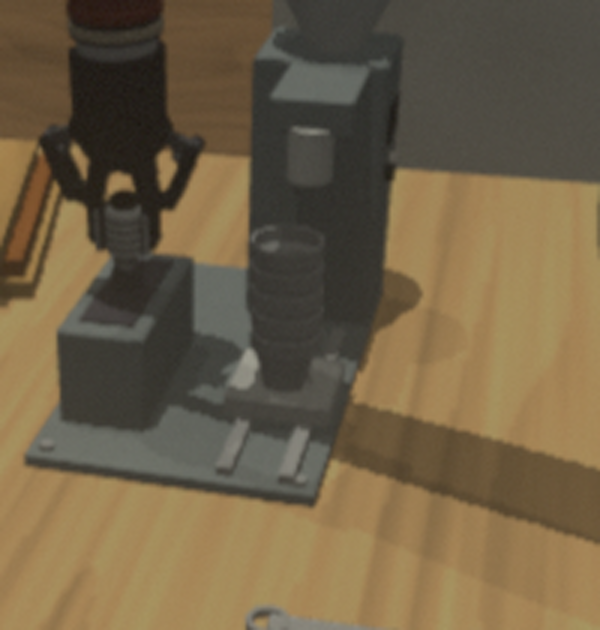

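View pics/ao_wrist.png

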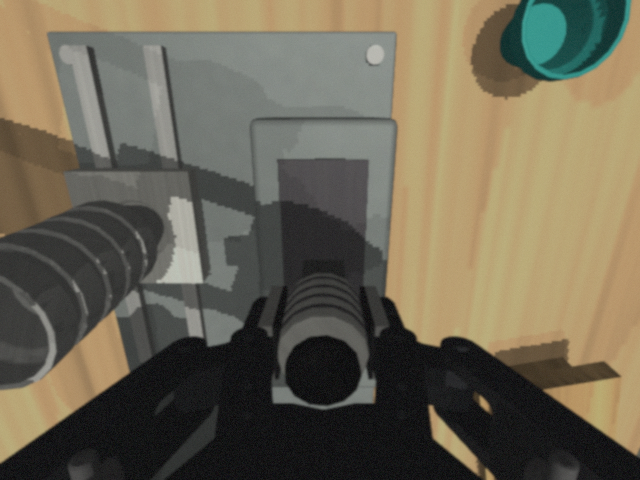

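```bash
python3 -m crank '[{"angular":[0,0.2,0],"delta_pos":[-0.074,0,0],"gripper":0},{"angular":[0,0.4,0],"delta_pos":[-0.148,0,0.003],"gripper":0},{"angular":[0,0.6,0],"delta_pos":[-0.222,0,0.006],"gripper":0},{"angular":[0,0.6,0],"delta_pos":[-0.222,0,0.006],"gripper":0},{"angular":[0,0.6,0],"delta_pos":[-0.222,0,0.006],"gripper":0},{"angular":[0,0.6,0],"delta_pos":[-0.222,0,0.006],"gripper":0},{"angular":[0,0.6,0],"delta_pos":[-0.222,0,0.006],"gripper":0},{"angular":[0,0.6,0],"delta_pos":[-0.222,0,0.006],"gripper":0},{"angular":[0,0.4,0],"delta_pos":[-0.148,0,0.003],"gripper":0},{"angular":[0,0.2,0],"delta_pos":[-0.074,0,0],"gripper":0},{"angular":[0,0,0],"delta_pos":[0,0,0],"gripper":0},{"angular":[0,0,0],"delta_pos":[0,0,0],"gripper":0}]'
python3 - <<'E'
from h import *
to([.605,-.192,.03])
f=grab_frame('wrist');save(f,'ap_wrist.png')
E
```

```text
time: 59.85
tool_pos: [0.6033, -0.2384, 0.148]
tool_rot: [-0.127, 0.701, 0.69, 0.127]
contact_force: [-5.7, -0.3, -4.7]
gripper_width: 0.383
rows xyz [0.05 0.04 4.23] pos [ 0.6033 -0.2384  0.148 ] zax [ 0.004  0.354 -0.935] xax [0.016 0.935 0.354] F [-5.7 -0.3 -4.7] w 32.6 t 59.85
```

View pics/ap_wrist.png

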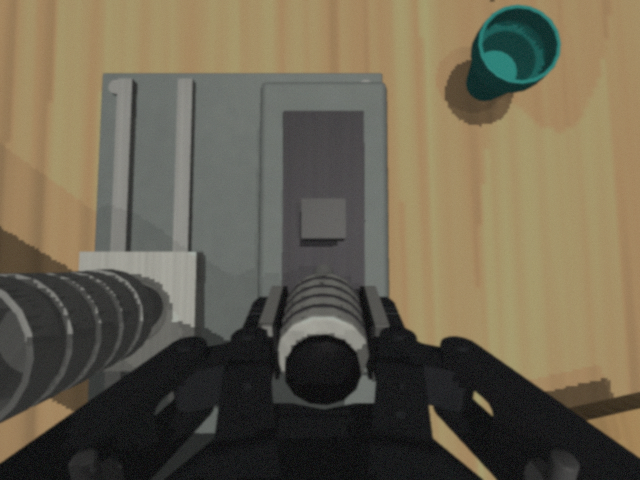

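```bash
python3 -m crank '[{"angular":[0,0.2,0],"delta_pos":[-0.074,0,0],"gripper":0},{"angular":[0,0.4,0],"delta_pos":[-0.148,0,0.003],"gripper":0},{"angular":[0,0.17,0],"delta_pos":[-0.063,0,0],"gripper":0},{"angular":[0,0,0],"delta_pos":[0,0,0],"gripper":0},{"angular":[0,0,0],"delta_pos":[0,0,0],"gripper":0}]'
python3 - <<'E'
from h import *
to([.605,-.192,.03])
f=grab_frame('scene');save(cv2.resize(f[90:320,80:310],None,fx=2.6,fy=2.6),'aq_scene.png')
f=grab_frame('side');save(cv2.resize(f[50:270,230:430],None,fx=2.7,fy=2.7),'aq_side.png')
E
```

```text
time: 60.52
tool_pos: [0.6032, -0.2459, 0.1449]
tool_rot: [-0.15, 0.697, 0.685, 0.151]
contact_force: [-6.5, 1.9, -4.1]
gripper_width: 0.385
rows xyz [0.04 0.04 4.23] pos [ 0.6032 -0.2459  0.1449] zax [ 0.004  0.416 -0.909] xax [0.016 0.909 0.416] F [-6.5  1.9 -4.1] w 32.7 t 60.52
```

View pics/aq_scene.png

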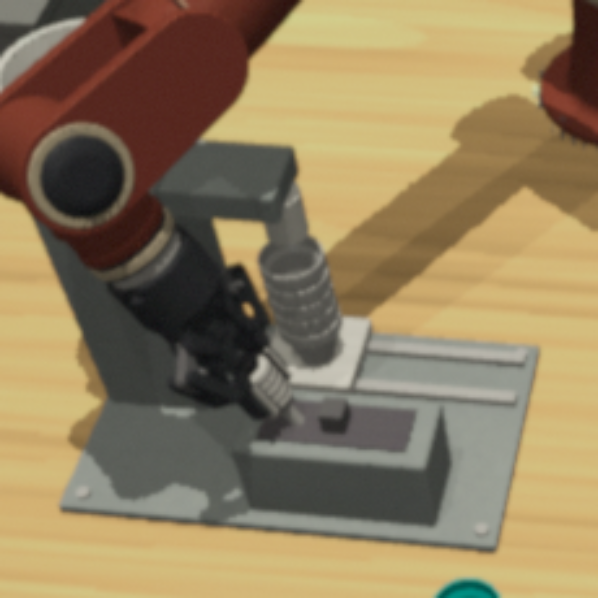

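View pics/aq_side.png

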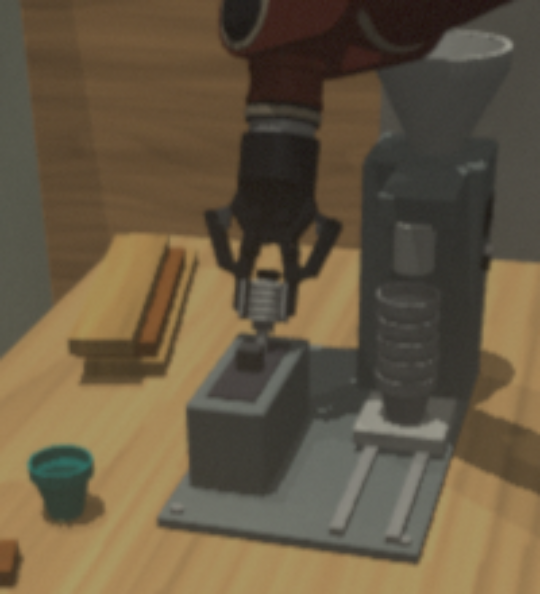

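```bash
python3 -m crank '[{"angular":[0,0,0],"delta_pos":[0,0,0.25],"gripper":0},{"angular":[0,0,0],"delta_pos":[0,0,0.22],"gripper":0},{"angular":[0,0,0],"delta_pos":[0,0,0],"gripper":0},{"angular":[0,0,0],"delta_pos":[0,0,0],"gripper":0.85},{"angular":[0,0,0],"delta_pos":[0,0,0],"gripper":0.85},{"angular":[0,0,0],"delta_pos":[0,0,0],"gripper":0.85},{"angular":[0,0,0],"delta_pos":[0,0,0],"gripper":0.85}]'
python3 - <<'E'
from h import *
to([.605,-.192,.03])
f=grab_frame('wrist');save(f,'ar_wrist.png')
E
```

```text
time: 61.5
tool_pos: [0.6046, -0.2406, 0.1336]
tool_rot: [-0.149, 0.697, 0.685, 0.152]
contact_force: [0.3, 0.9, 0.3]
gripper_width: 0.848
rows xyz [ 0.04 -0.02  3.81] pos [ 0.6046 -0.2406  0.1336] zax [ 0.008  0.415 -0.91 ] xax [0.015 0.91  0.415] F [0.3 0.9 0.3] w 72.1 t 61.5
```

View pics/ar_wrist.png

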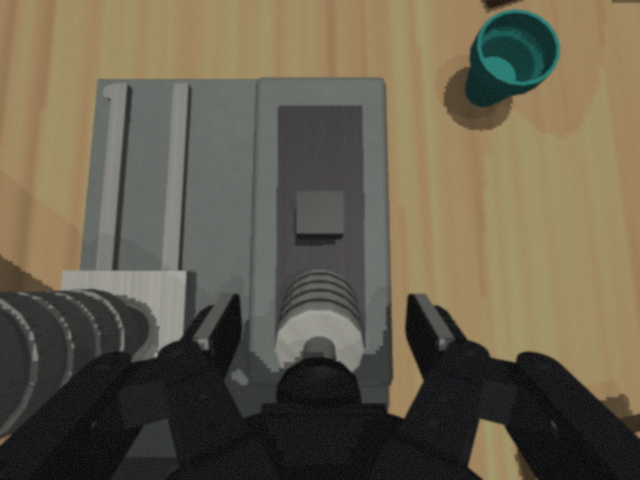

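```bash
python3 -m crank '[{"angular":[0,0,0],"delta_pos":[0.1,0,-0.4],"gripper":0.9},{"angular":[0,0,0],"delta_pos":[0.2,0,-0.8],"gripper":0.9},{"angular":[0,0,0],"delta_pos":[0.3,0,-0.9],"gripper":0.9},{"angular":[0,0,0],"delta_pos":[0.4,0,-0.9],"gripper":0.9},{"angular":[0,0,0],"delta_pos":[0.4,0,-0.9],"gripper":0.9},{"angular":[0,0,0],"delta_pos":[0.4,0,-0.9],"gripper":0.9},{"angular":[0,-0.8,0],"delta_pos":[0.8,0.3,0],"gripper":0.9},{"angular":[0,-0.9,0],"delta_pos":[0.8,0.3,0],"gripper":0.9},{"angular":[0,-0.9,0],"delta_pos":[0.8,0.3,0],"gripper":0.9},{"angular":[0,-0.9,0],"delta_pos":[0.8,0.3,0],"gripper":0.9},{"angular":[0,-0.9,0],"delta_pos":[0.8,0.3,0],"gripper":0.9},{"angular":[0,-0.4,0],"delta_pos":[0.8,0,0],"gripper":0.9}]'
python3 -m crank '[{"angular":[0,0,0],"delta_pos":[0.5,0,0],"gripper":0.9},{"angular":[0,0,0],"delta_pos":[0,0,0],"gripper":0.9},{"angular":[0,0,0],"delta_pos":[0,0,0],"gripper":0.9}]'
python3 - <<'E'
from h import *
S={n:cam(n) for n in ['scene','side']}
to([.605,-.192,.03])
c=cam('wrist');f=grab_frame('wrist');save(f,'as_wrist.png')
W=landmark_of('wrist','collar_mid')[:1]
f=grab_frame('scene');save(f,'as_scene.png')
f2=grab_frame('side');save(cv2.resize(f2[50:270,230:430],None,fx=2.7,fy=2.7,interpolation=cv2.INTER_CUBIC),'as_side.png')
for t in ['collar_mid','seat']:
  L=[(S[n],max(landmark_of(n,t),key=lambda d:d['conf'])['pixel']) for n in S if landmark_of(n,t)]
  print(t,L and [l[1] for l in L],tri([l[0] for l in L],[l[1] for l in L]) if len(L)==2 else '')
print(W, [onz(c,w['pixel'],.13) for w in W])
E
```

```text
time: 63.05
tool_pos: [0.6519, -0.112, 0.3221]
tool_rot: [-0.002, 0.713, 0.701, 0.004]
contact_force: [0.0, -0.3, -0.9]
gripper_width: 0.897
time: 63.42
tool_pos: [0.6515, -0.0994, 0.3205]
tool_rot: [-0.004, 0.714, 0.7, 0.003]
contact_force: [-0.6, 0.3, 0.4]
gripper_width: 0.899
rows xyz [-3.21 -1.49  9.65] pos [ 0.6515 -0.0994  0.3205] zax [-0.    0.01 -1.  ] xax [0.019 1.    0.01 ] F [-0.6  0.3  0.4] w 76.4 t 63.42
collar_mid [[187.5, 241.7], [325.8, 167.2]] [ 0.60414837 -0.23320503  0.13423188]
seat [[201.4, 227.1], [378.0, 204.1]] [ 0.4674088  -0.25413826  0.0304935 ]
[{'pixel': [279.5, 344.5], 'conf': 0.89}] [array([ 0.60271975, -0.23545066,  0.13      ])]
```

View pics/as_scene.png

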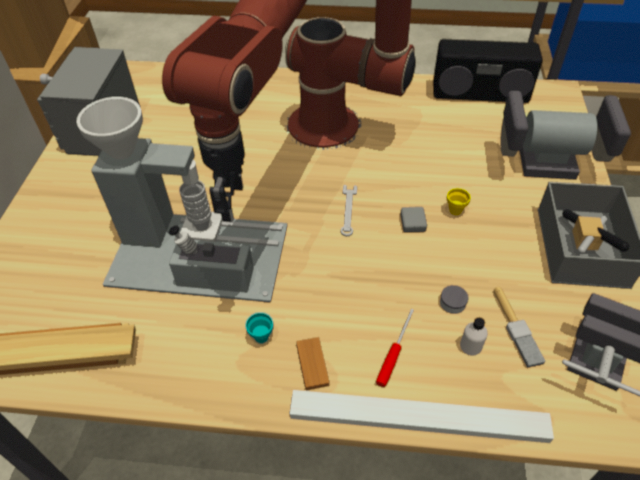

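View pics/as_side.png

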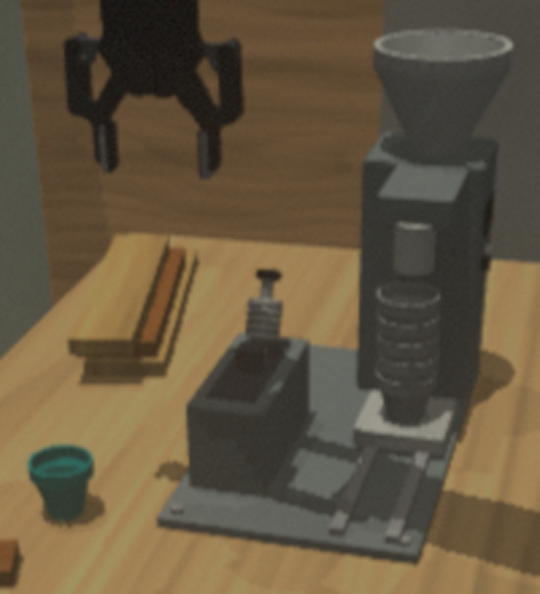

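View pics/as_wrist.png

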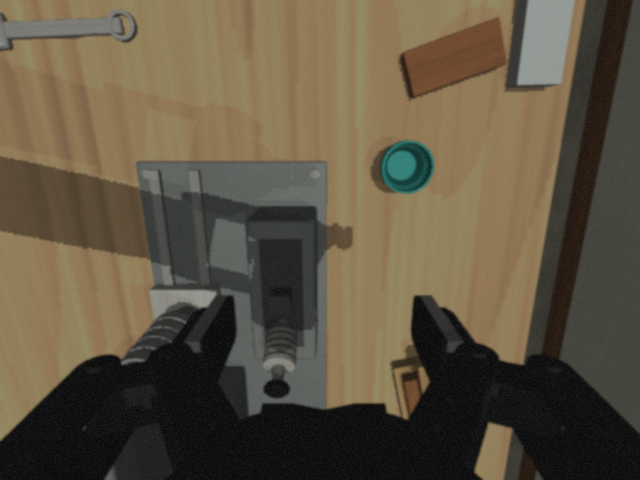

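```bash
python3 -c "
from plant import *
print(job_done()); print(state()['time'])"
```

```text
the job is handed in; nothing more can be done
None
the job is handed in; nothing more can be done
```

The job is done and handed in at about 64 s of the 210 s allowed. All five steel cups are nested mouth up in the carriage's seat, the carriage is in under the spout, and the collar is down.

- **Out:** I lifted the collar about 15 mm, swung the lever to about +0.42 rad and let the collar drop.
- **Loading:** I placed the cups one at a time. Each went in with no noticeable contact force, and the stack stood straight after every release.
- **In:** I lifted the collar again, swung the lever slowly back to about -0.43 rad and let the collar drop.

Last checks before handing in:
- The collar sat 112 mm from the pivot, against 113 mm when fully down.
- The seat was about 63 mm to the in side of mid position, with the five-cup stack upright under the spout.
- The turquoise and yellow cups had not moved, and the tin was lying flat.
- The gripper was well clear, with the force readings back near zero.

During the first collar grip and the swing back, the force sensor read a steady 4 to 7 N sideways. It was well within limits and disappeared on release. No check failed, and I saw neither the grip slacken nor the tin get knocked.

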